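# Portion density cubes from the classroom feed box

## Robot

A 7-joint arm with a two-finger parallel gripper is mounted at the origin on the work surface. World frame = base frame: x ahead of the robot, y to its left, z up, the work surface at z = 0. Lengths are in m, angles in rad, forces in N, time in s.
With the tool pointing down it reaches from about 0.425 to 0.925 m from the base axis. Payload 6.8 kg.
Tool frame: the origin (TCP) lies midway between the tips of the shut fingers; the grasp point (between the pads) lies 19 mm behind it; z points along the fingers, x is the direction in which the jaws open and shut, and the axes are right-handed (so a half turn about z gives the same grasp; the last joint's range is limited). The gripper opens to 88 mm and grips with 3 to 60 N. Pads are 20 mm wide; open, the fingers measure 115 mm over their backs; the gripper's body (75 mm by 178 mm) begins 61 mm behind the grasp point.
Start: joints at [0.998, 0.477, 0.022, 1.555, -0.011, 1.109, -0.083], TCP at [0.303, -0.603, 0.223] pointing down, gripper open.
Joint ranges: [-2.96, 2.96], [-0.34, 2.1], [-1.41, 1.46], [0.24, 2.44], [-1.37, 4.51], [0.17, 1.92], [-2.96, 2.96]. Speed limits (rad/s): [2.39, 2.39, 3.14, 3.14, 3.14, 3.14, 3.14].

## Interface

Orientations are given as a unit quaternion [x, y, z, w].
In Python, from plant import robot, imaging, order gives the robot as it stands. Calls block until the motion is done:
- robot.move_pose(position, orientation): joint-space move of the TCP to a pose.
- robot.move_l(position, ori=None, vel=0.15, max_force=None): straight line of the TCP; ori=None keeps the orientation; vel is the mean speed in m/s. With max_force (N) it stops when the force on the tool has changed by that much, and returns True; else False.
- robot.move_joints(angles): joint-space move.
- robot.release() and robot.close(): open the fingers fully, or close them until they stop; the grip force is fixed at half the most.
- robot.hold(seconds).
- robot.solve_ik(position, orientation): joint angles nearest the present ones, or None.
- robot.read_state(): the state.
- imaging.camera(name): name is "scene" or "top" or "wrist"; returns (picture, depth): 420x560x3 uint8, red, green, blue; 420x560 float32, m along the optical axis (not along the pixel's ray), 0 where there is no reading.
- imaging.get_calibration(name): a dict with "intrinsics" (3x3 intrinsics, pixels), "R" (3x3) and "t" (3): a world point X has camera coordinates R X + t. Camera axes: x right, y down, z forward; pixel columns grow to the right and rows downward; lengths in m; the calibration is good to about 2 mm. A picture is of the moment at which its call begins: read the wrist's pose just before it. get_calibration takes no time and is no camera call; for the wrist camera it gives the pose at the moment of the call.
A pose or a line that the arm cannot do raises robot.Unreachable and nothing moves.
- order.sign_off(): hands the job in, once; it reports no verdict.
The state is a dict: "clock": time; "joints": joint angles; "joint_vel": joint speeds; "tau": joint torques, N m; "tcp_pos": TCP position; "ee_rot": TCP orientation; "ft_force": force on the tool from outside, world axes, zero at the start; "moment": the same for the moment, N m; "width": finger opening in m.
Only numpy, scipy, OpenCV 4.12 (cv2) and the standard library are available. Lean on these libraries where they do the work, as an engineer would, in place of code of your own. Each camera call takes 0.05 s, during which the arm holds its last target.

## Task

Unlock the feed box's slide gate by turning its lock knob anticlockwise to the stop with the orange key, and hang the key back in its stand. Then give every steel pan exactly one cube: put the pan under the feed box, pull the red gate tab out only far enough to let one cube fall into it, push the gate fully shut before the pan is taken away (the gate is only ever open over a pan), and set the filled pan down flat on the grey mat. All other cubes stay in the box, and the globe, spoon and cup stay where they are.

Things in the scene. Friction and masses are not known exactly. Their poses are not given: they have to be found in the camera images.
- feedbox: Fixed blue feed box, clear front side. Origin on the table under the middle of the cells. Four cells 25 x 25 mm, open on top, in a row: centres at own x = +42, +14, -14, -42 mm, y = 0. Cell walls 62 to 110 mm above the table, outside 115 x 33 mm. Back plate from y = +80 mm, joined to the cells by a bracket (y 17 to 86 mm, x -68 to +58 mm, 78 to 100 mm high) that carries the lock at x -30, y +42 mm.
- outlet (a point): Middle of the underside of the row of cells (gate's underside), 58 mm above the table. A pan fits below, put in from the box's own -y side with its handle sticking out to -y; no legs in the way. A cube falls straight down from its cell's centre, so that spot must be over the pan.
- gate (a joint): Slide gate, m: 0 shut, to 0.114 pulled out along the box's own -x. Uncovers the cell at x = +42 mm first: cell k (0 to 3 from the +x end) is wholly open at 0.0265 + 0.028 k, the next cube stays until about 0.040 + 0.028 k; so 0.032 + 0.028 k frees cell k and no further one. Slides with about 2 N, stays where left. While locked it moves 6 mm at most.
- gate_tab (a point): Grip point on the gate's red upright tab, which is 20 mm long (along the pull), 14 mm wide and stands 62 to 106 mm above the table; this point is on its centre line at 92 mm. When shut it is 95.5 mm from the box's origin along the box's own -x. Moves with the gate.
- lock (a joint): Square brass captive lock knob (36 mm) on top of the box's bracket, rad: near 0 locked (0 to 0.12 at the start), turns anticlockwise seen from above to its stop at 1.4, unlocked (above 1.2 will do). Needs about 0.05 N m; stays where left. Turned with the key.
- lock_slot (a point): Middle of the mouth of the slot in the lock knob, 117 mm above the table. The slot is 24 mm long along this point's own x, 10 mm wide along its y, 13 mm deep, with a 2 mm chamfer. It turns with the lock; at lock = 0 its x is the box's x.
- key: Driver key, upright in its stand: orange T-handle block 56 mm long (x), 16 mm thick (y), 52 to 88 mm above the tip, on a 10 mm round shank that ends in a flat steel blade 17 mm wide (x), 6 mm thick (y), 18 mm high. 0.10 kg. Origin: middle of the blade's lower end; z up along the shank. In the slot the blade has about 0.25 rad of play.
- stand: Fixed wooden key stand, 50 x 44 mm, 54 mm high, with an upright through hole 26 mm (x) by 16 mm (y). Origin: centre of the underside. The key hangs in the hole, the underside of its handle on the stand's top, its tip 2 mm above the table, its handle along the stand's x.
- mat: Fixed flat dark grey mat, 340 mm (x) by 150 mm (y), 3 mm thick, on which the filled pans go. Origin: centre of the underside.
- pan_a: Square steel pan 68 x 68 mm, 36 mm high, walls and floor 3 mm, 0.12 kg; straight black handle bar 14 mm wide (x), 14 mm tall (20 to 34 mm above the underside), along the pan's own -y from 34 to 124 mm from its centre. Origin: centre of the square's underside. Two or three pans are present.
- pan_b: Square steel pan 68 x 68 mm, 36 mm high, walls and floor 3 mm, 0.12 kg; straight black handle bar 14 mm wide (x), 14 mm tall (20 to 34 mm above the underside), along the pan's own -y from 34 to 124 mm from its centre. Origin: centre of the square's underside. Two or three pans are present.
- pan_c: Square steel pan 68 x 68 mm, 36 mm high, walls and floor 3 mm, 0.12 kg; straight black handle bar 14 mm wide (x), 14 mm tall (20 to 34 mm above the underside), along the pan's own -y from 34 to 124 mm from its centre. Origin: centre of the square's underside. Two or three pans are present.
- cube0_mid (a point): Solid 22 mm cube (copper), about 30 g. This point is the cube's centre. At the start one cube stands in each cell of the feed box, in any order.
- cube1_mid (a point): Solid 22 mm cube (green plastic), about 30 g. This point is the cube's centre. At the start one cube stands in each cell of the feed box, in any order.
- cube2_mid (a point): Solid 22 mm cube (dark wood), about 30 g. This point is the cube's centre. At the start one cube stands in each cell of the feed box, in any order.
- cube3_mid (a point): Solid 22 mm cube (yellow plastic), about 30 g. This point is the cube's centre. At the start one cube stands in each cell of the feed box, in any order.
- globe: Bystander: small desk globe, 80 mm ball on a yellow foot, 130 mm tall. Origin: centre of its underside.
- spoon: Bystander: white plastic spoon lying on the table. Origin: under its middle.
- beaker: Bystander: green cup, 70 mm wide, 85 mm tall. Origin: centre of its underside.

How it is judged:
On the way, in this order (a step that is already met when the one before it is completed fails the run):
1. the lock knob is turned to unlocked (above 1.2 rad) with the key in its slot (value of joint lock above 1.2 rad and distance between key and lock_slot below 0.018 m), for 0.1 s.
2. with the key back in its stand, the gate is pulled partway open (value of joint gate above 0.02 m and horizontal distance between key and stand below 0.012 m and height (world z) of key below 0.01 m), for 0.1 s.
3. a cube lies in a pan and the gate is shut again (value of joint gate below 0.006 m and ((horizontal distance between cube0_mid and pan_a below 0.034 m and z of cube0_mid in the frame of pan_a below 0.032 m) or (horizontal distance between cube0_mid and pan_b below 0.034 m and z of cube0_mid in the frame of pan_b below 0.032 m) or (horizontal distance between cube0_mid and pan_c below 0.034 m and z of cube0_mid in the frame of pan_c below 0.032 m) or (horizontal distance between cube1_mid and pan_a below 0.034 m and z of cube1_mid in the frame of pan_a below 0.032 m) or (horizontal distance between cube1_mid and pan_b below 0.034 m and z of cube1_mid in the frame of pan_b below 0.032 m) or (horizontal distance between cube1_mid and pan_c below 0.034 m and z of cube1_mid in the frame of pan_c below 0.032 m) or (horizontal distance between cube2_mid and pan_a below 0.034 m and z of cube2_mid in the frame of pan_a below 0.032 m) or (horizontal distance between cube2_mid and pan_b below 0.034 m and z of cube2_mid in the frame of pan_b below 0.032 m) or (horizontal distance between cube2_mid and pan_c below 0.034 m and z of cube2_mid in the frame of pan_c below 0.032 m) or (horizontal distance between cube3_mid and pan_a below 0.034 m and z of cube3_mid in the frame of pan_a below 0.032 m) or (horizontal distance between cube3_mid and pan_b below 0.034 m and z of cube3_mid in the frame of pan_b below 0.032 m) or (horizontal distance between cube3_mid and pan_c below 0.034 m and z of cube3_mid in the frame of pan_c below 0.032 m))), for 0.2 s.
At the end, for the whole second after the job is handed in: Each pan stands flat and still on the mat (centre within 145 mm of the mat's centre along its x, 52 mm along its y) with exactly one cube in it; all other cubes are in the feed box; the gate is shut (within 6 mm); the key hangs upright in its stand (within 12 mm, handle down) (((horizontal distance between cube0_mid and pan_a below 0.034 m and z of cube0_mid in the frame of pan_a below 0.032 m) or (horizontal distance between cube1_mid and pan_a below 0.034 m and z of cube1_mid in the frame of pan_a below 0.032 m) or (horizontal distance between cube2_mid and pan_a below 0.034 m and z of cube2_mid in the frame of pan_a below 0.032 m) or (horizontal distance between cube3_mid and pan_a below 0.034 m and z of cube3_mid in the frame of pan_a below 0.032 m)) and not ((horizontal distance between cube0_mid and pan_a below 0.034 m and z of cube0_mid in the frame of pan_a below 0.032 m) and (horizontal distance between cube1_mid and pan_a below 0.034 m and z of cube1_mid in the frame of pan_a below 0.032 m)) and not ((horizontal distance between cube0_mid and pan_a below 0.034 m and z of cube0_mid in the frame of pan_a below 0.032 m) and (horizontal distance between cube2_mid and pan_a below 0.034 m and z of cube2_mid in the frame of pan_a below 0.032 m)) and not ((horizontal distance between cube0_mid and pan_a below 0.034 m and z of cube0_mid in the frame of pan_a below 0.032 m) and (horizontal distance between cube3_mid and pan_a below 0.034 m and z of cube3_mid in the frame of pan_a below 0.032 m)) and not ((horizontal distance between cube1_mid and pan_a below 0.034 m and z of cube1_mid in the frame of pan_a below 0.032 m) and (horizontal distance between cube2_mid and pan_a below 0.034 m and z of cube2_mid in the frame of pan_a below 0.032 m)) and not ((horizontal distance between cube1_mid and pan_a below 0.034 m and z of cube1_mid in the frame of pan_a below 0.032 m) and (horizontal distance between cube3_mid and pan_a below 0.034 m and z of cube3_mid in the frame of pan_a below 0.032 m)) and not ((horizontal distance between cube2_mid and pan_a below 0.034 m and z of cube2_mid in the frame of pan_a below 0.032 m) and (horizontal distance between cube3_mid and pan_a below 0.034 m and z of cube3_mid in the frame of pan_a below 0.032 m)) and x of pan_a in the frame of mat between -0.145 and 0.145 m and y of pan_a in the frame of mat between -0.052 and 0.052 m and height (world z) of each of pan_a, pan_b, pan_c, key below 0.01 m and angle between each of pan_a, pan_b, pan_c's own z axis and vertical below 0.1 rad and linear speed of each of pan_a, pan_b, pan_c below 0.02 m/s and ((horizontal distance between cube0_mid and pan_b below 0.034 m and z of cube0_mid in the frame of pan_b below 0.032 m) or (horizontal distance between cube1_mid and pan_b below 0.034 m and z of cube1_mid in the frame of pan_b below 0.032 m) or (horizontal distance between cube2_mid and pan_b below 0.034 m and z of cube2_mid in the frame of pan_b below 0.032 m) or (horizontal distance between cube3_mid and pan_b below 0.034 m and z of cube3_mid in the frame of pan_b below 0.032 m)) and not ((horizontal distance between cube0_mid and pan_b below 0.034 m and z of cube0_mid in the frame of pan_b below 0.032 m) and (horizontal distance between cube1_mid and pan_b below 0.034 m and z of cube1_mid in the frame of pan_b below 0.032 m)) and not ((horizontal distance between cube0_mid and pan_b below 0.034 m and z of cube0_mid in the frame of pan_b below 0.032 m) and (horizontal distance between cube2_mid and pan_b below 0.034 m and z of cube2_mid in the frame of pan_b below 0.032 m)) and not ((horizontal distance between cube0_mid and pan_b below 0.034 m and z of cube0_mid in the frame of pan_b below 0.032 m) and (horizontal distance between cube3_mid and pan_b below 0.034 m and z of cube3_mid in the frame of pan_b below 0.032 m)) and not ((horizontal distance between cube1_mid and pan_b below 0.034 m and z of cube1_mid in the frame of pan_b below 0.032 m) and (horizontal distance between cube2_mid and pan_b below 0.034 m and z of cube2_mid in the frame of pan_b below 0.032 m)) and not ((horizontal distance between cube1_mid and pan_b below 0.034 m and z of cube1_mid in the frame of pan_b below 0.032 m) and (horizontal distance between cube3_mid and pan_b below 0.034 m and z of cube3_mid in the frame of pan_b below 0.032 m)) and not ((horizontal distance between cube2_mid and pan_b below 0.034 m and z of cube2_mid in the frame of pan_b below 0.032 m) and (horizontal distance between cube3_mid and pan_b below 0.034 m and z of cube3_mid in the frame of pan_b below 0.032 m)) and x of pan_b in the frame of mat between -0.145 and 0.145 m and y of pan_b in the frame of mat between -0.052 and 0.052 m and ((horizontal distance between cube0_mid and pan_c below 0.034 m and z of cube0_mid in the frame of pan_c below 0.032 m) or (horizontal distance between cube1_mid and pan_c below 0.034 m and z of cube1_mid in the frame of pan_c below 0.032 m) or (horizontal distance between cube2_mid and pan_c below 0.034 m and z of cube2_mid in the frame of pan_c below 0.032 m) or (horizontal distance between cube3_mid and pan_c below 0.034 m and z of cube3_mid in the frame of pan_c below 0.032 m)) and not ((horizontal distance between cube0_mid and pan_c below 0.034 m and z of cube0_mid in the frame of pan_c below 0.032 m) and (horizontal distance between cube1_mid and pan_c below 0.034 m and z of cube1_mid in the frame of pan_c below 0.032 m)) and not ((horizontal distance between cube0_mid and pan_c below 0.034 m and z of cube0_mid in the frame of pan_c below 0.032 m) and (horizontal distance between cube2_mid and pan_c below 0.034 m and z of cube2_mid in the frame of pan_c below 0.032 m)) and not ((horizontal distance between cube0_mid and pan_c below 0.034 m and z of cube0_mid in the frame of pan_c below 0.032 m) and (horizontal distance between cube3_mid and pan_c below 0.034 m and z of cube3_mid in the frame of pan_c below 0.032 m)) and not ((horizontal distance between cube1_mid and pan_c below 0.034 m and z of cube1_mid in the frame of pan_c below 0.032 m) and (horizontal distance between cube2_mid and pan_c below 0.034 m and z of cube2_mid in the frame of pan_c below 0.032 m)) and not ((horizontal distance between cube1_mid and pan_c below 0.034 m and z of cube1_mid in the frame of pan_c below 0.032 m) and (horizontal distance between cube3_mid and pan_c below 0.034 m and z of cube3_mid in the frame of pan_c below 0.032 m)) and not ((horizontal distance between cube2_mid and pan_c below 0.034 m and z of cube2_mid in the frame of pan_c below 0.032 m) and (horizontal distance between cube3_mid and pan_c below 0.034 m and z of cube3_mid in the frame of pan_c below 0.032 m)) and x of pan_c in the frame of mat between -0.145 and 0.145 m and y of pan_c in the frame of mat between -0.052 and 0.052 m and ((horizontal distance between cube0_mid and outlet below 0.065 m and height (world z) of cube0_mid above 0.066 m) or (horizontal distance between cube0_mid and pan_a below 0.034 m and z of cube0_mid in the frame of pan_a below 0.032 m) or (horizontal distance between cube0_mid and pan_b below 0.034 m and z of cube0_mid in the frame of pan_b below 0.032 m) or (horizontal distance between cube0_mid and pan_c below 0.034 m and z of cube0_mid in the frame of pan_c below 0.032 m)) and ((horizontal distance between cube1_mid and outlet below 0.065 m and height (world z) of cube1_mid above 0.066 m) or (horizontal distance between cube1_mid and pan_a below 0.034 m and z of cube1_mid in the frame of pan_a below 0.032 m) or (horizontal distance between cube1_mid and pan_b below 0.034 m and z of cube1_mid in the frame of pan_b below 0.032 m) or (horizontal distance between cube1_mid and pan_c below 0.034 m and z of cube1_mid in the frame of pan_c below 0.032 m)) and ((horizontal distance between cube2_mid and outlet below 0.065 m and height (world z) of cube2_mid above 0.066 m) or (horizontal distance between cube2_mid and pan_a below 0.034 m and z of cube2_mid in the frame of pan_a below 0.032 m) or (horizontal distance between cube2_mid and pan_b below 0.034 m and z of cube2_mid in the frame of pan_b below 0.032 m) or (horizontal distance between cube2_mid and pan_c below 0.034 m and z of cube2_mid in the frame of pan_c below 0.032 m)) and ((horizontal distance between cube3_mid and outlet below 0.065 m and height (world z) of cube3_mid above 0.066 m) or (horizontal distance between cube3_mid and pan_a below 0.034 m and z of cube3_mid in the frame of pan_a below 0.032 m) or (horizontal distance between cube3_mid and pan_b below 0.034 m and z of cube3_mid in the frame of pan_b below 0.032 m) or (horizontal distance between cube3_mid and pan_c below 0.034 m and z of cube3_mid in the frame of pan_c below 0.032 m)) and value of joint gate below 0.006 m and horizontal distance between key and stand below 0.012 m and angle between key's own z axis and vertical below 0.15 rad); the robot touches nothing.
It fails at once if the gate is open more than 20 mm with no pan under the feed box (every pan's centre more than 110 mm from the outlet) (value of joint gate above 0.02 m and horizontal distance between each of pan_a, pan_b, pan_c and outlet above 0.11 m).
It fails at once if the globe, the spoon or the cup is moved more than 30 mm (distance of any of globe, spoon, beaker from where it was at the start of the episode above 0.03 m).
Of pan_a, pan_b, pan_c only 2 to 3 are there at a start; the rules pass over those that are not, and their reading is None.
At some moment in a run one of pan_a, pan_b, pan_c may be knocked a few centimetres aside while the robot is not near it.
It also fails if it takes over 210 s, if anything falls off the work surface, if the arm or the gripper's body presses on something with over 40 N, if the wrist force passes 120 N, or if a joint passes its speed limit or range.

## Working session

There is one attempt and no reset: what is moved stays moved. The work goes in short steps, each a Python script; the robot and the scene stay as the last script left them, time stands still between calls to the robot, and variables do not carry over. Pictures are saved under pics/ and viewed, and the job is handed in when it is done.

```bash
ls; mkdir -p pics; python3 - <<'E'
from plant import robot, imaging, order
import cv2,numpy as np
for n in ["scene","top","wrist"]:
    p,d=imaging.camera(n); np.savez(f"pics/{n}0.npz",p=p,d=d,**imaging.get_calibration(n))
    cv2.imwrite(f"pics/{n}0.png",p[:,:,::-1]); c=imaging.get_calibration(n)
    print(n,c["intrinsics"][0,0],-np.array(c["R"]).T@c["t"],np.round(c["R"],3).tolist(),d.min(),d.max())
s=robot.read_state();print(s)
E
```

```text
pics
scene 446.4533863270328 [ 1.11188742 -0.43053911  0.89363203] [[0.739, 0.674, 0.01], [0.493, -0.531, -0.689], [-0.459, 0.514, -0.725]] 0.0 3.71322
top 499.61867383735614 [0.38199414 0.11132401 1.14037913] [[-0.098, -0.995, -0.004], [-0.971, 0.097, -0.217], [0.216, -0.017, -0.976]] 0.0 2.1566708
wrist 322.79820077175833 [ 0.37802452 -0.56541412  0.38499015] [[0.448, -0.894, -0.002], [-0.851, -0.427, 0.307], [-0.275, -0.136, -0.952]] 0.0 1.3007036
{'clock': 0.15, 'joints': array([ 0.99792513,  0.47759592,  0.022365  ,  1.5561816 , -0.01151111,
        1.10930248, -0.08312159]), 'joint_vel': array([-0.00084498, -0.00148382,  0.00026707, -0.00315388,  0.00099314,
        0.0010876 ,  0.00171737]), 'tau': array([ 2.89234114e-03, -5.83291805e+01,  1.53684061e+00, -2.72878343e+01,
       -5.42097876e-02,  1.44867130e-02,  1.24110693e-04]), 'tcp_pos': array([ 0.30233436, -0.60300335,  0.22193306]), 'ee_rot': array([ 8.50939366e-01, -5.25263490e-01, -6.01139350e-04, -3.16835931e-04]), 'ft_force': array([-0.42228394,  0.32786987,  0.03615462]), 'moment': array([-0.00668355, -0.00612299, -0.02159269]), 'width': 0.08767450517895357}
```

View pics/scene0.png

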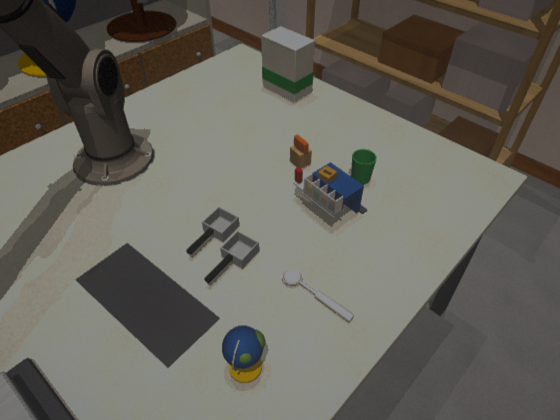

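View pics/top0.png

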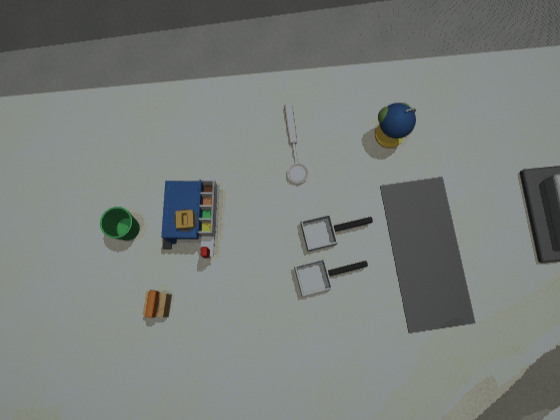

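View pics/wrist0.png

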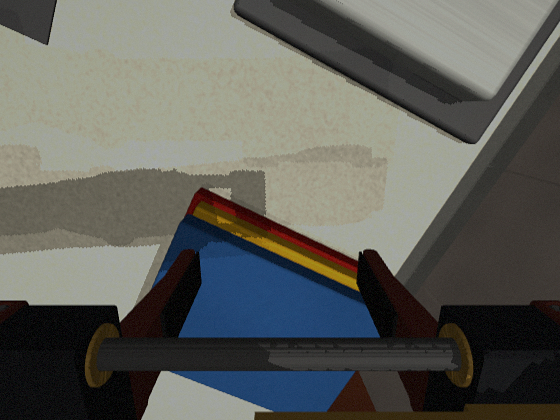

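The two views agree: two pans at top px (318,233) and (312,278), box around (190,210) with knob at (184,219), red tab at (205,252), key at (152,303), mat around (427,254). Next I measure these points.

```bash
cat > h.py <<'E'
import numpy as np, cv2
from scipy.spatial.transform import Rotation as R
def cloud(p,d,c):
    K=np.array(c["intrinsics"]);Rm=np.array(c["R"]);t=np.array(c["t"])
    v,u=np.mgrid[:d.shape[0],:d.shape[1]]
    X=np.stack([(u-K[0,2])/K[0,0]*d,(v-K[1,2])/K[1,1]*d,d],-1)
    W=(X-t)@Rm
    W[d<=0]=np.nan
    return W
def ray(c,uv,z):
    K=np.array(c["intrinsics"]);Rm=np.array(c["R"]);t=np.array(c["t"])
    uv=np.atleast_2d(uv).astype(float)
    r=np.c_[uv,np.ones(len(uv))]@np.linalg.inv(K).T@Rm
    o=-Rm.T@t
    return o+r*((z-o[2])/r[:,2])[:,None]
def proj(c,X):
    x=np.atleast_2d(X)@np.array(c["R"]).T+np.array(c["t"]); x=x@np.array(c["intrinsics"]).T
    return x[:,:2]/x[:,2:]
def load(n):
    f=np.load(n); return f["p"],f["d"],{k:f[k] for k in("intrinsics","R","t")}
def hsv(p): return cv2.cvtColor(p,cv2.COLOR_RGB2HSV)
def down(yaw):  # tool pointing down, tool x at world angle yaw
    return R.from_matrix(np.array([[np.cos(yaw),np.sin(yaw),0],[np.sin(yaw),-np.cos(yaw),0],[0,0,-1]])).as_quat()
E
python3 - <<'E'
from h import *
for n in("top","scene"):
    p,d,c=load(f"pics/{n}0.npz"); W=cloud(p,d,c); H=hsv(p); h,s,v=H[...,0].astype(int),H[...,1],H[...,2]
    Z=W[...,2]; print(n,"table z",np.nanmedian(Z[150:350,230:290]) )
    def rep(name,m,k=3):
        m=m.astype(np.uint8); nn,l,st,ce=cv2.connectedComponentsWithStats(m)
        for i in np.argsort(-st[1:,4])[:k]+1:
            if st[i,4]<15: continue
            P=W[l==i]; P=P[~np.isnan(P[:,0])]
            if len(P)<5: continue
            r=cv2.minAreaRect((P[:,:2]*1000).astype(np.float32))
            print(name,st[i,4],np.round(ce[i]),"med",np.round(np.median(P,0),3),"z",np.round(np.percentile(P[:,2],[2,98]),3),"rect",np.round(r[0]),np.round(r[1]),round(r[2],1))
    rep("red",((h<5)|(h>175))&(s>170)&(v>80))
    rep("blue",(h>105)&(h<120)&(s>150))
    rep("orange",(h>5)&(h<22)&(s>150)&(v>90),6)
    rep("yel",(h>22)&(h<35)&(s>150)&(v>90),4)
    rep("green",(h>45)&(h<85)&(s>120),4)
    rep("dark",(v<85)&(s<60)&(Z<0.06)&(Z>-0.01)&(W[...,0]>0.25)&(W[...,0]<1),8)
E
python3 -c "
import cv2
a=cv2.imread('pics/top0.png');cv2.imwrite('pics/topz.png',cv2.resize(a[160:340,90:240],None,fx=5,fy=5,interpolation=cv2.INTER_CUBIC)[:600*2][:, :800][:900][:]) if 0 else cv2.imwrite('pics/topz.png',cv2.resize(a[170:320,90:290],None,fx=4,fy=4,interpolation=cv2.INTER_CUBIC))
a=cv2.imread('pics/scene0.png');cv2.imwrite('pics/scenez.png',cv2.resize(a[120:240,270:400],None,fx=5,fy=5,interpolation=cv2.INTER_CUBIC))"
```

```text
top table z 0.00012909951507857078
red 51 [204. 251.] med [0.527 0.258 0.106] z [0.103 0.108] rect [527. 258.] [10. 17.] 85.9
blue 1526 [180. 206.] med [0.636 0.306 0.1  ] z [0.096 0.111] rect [621. 299.] [ 79. 123.] 83.6
blue 718 [399. 120.] med [ 0.768 -0.184  0.121] z [0.098 0.131] rect [ 772. -188.] [65. 68.] 62.8
orange 185 [150. 303.] med [0.432 0.377 0.09 ] z [0.086 0.093] rect [432. 378.] [16. 52.] 79.5
yel 222 [385. 139.] med [ 0.763 -0.176  0.008] z [0.004 0.013] rect [ 767. -177.] [63. 34.] 46.1
yel 46 [205. 226.] med [0.585 0.254 0.084] z [0.08  0.087] rect [584. 253.] [16. 14.] 86.1
green 943 [119. 224.] med [0.616 0.455 0.049] z [0.003 0.087] rect [611. 444.] [68. 67.] 74.4
green 61 [206. 214.] med [0.61  0.25  0.084] z [0.081 0.088] rect [609. 251.] [19. 14.] 83.2
dark 9632 [426. 255.] med [ 0.48  -0.232  0.003] z [-0.001  0.007] rect [ 490. -232.] [340. 151.] 2.7
dark 2806 [542. 211.] med [ 0.555 -0.506  0.02 ] z [0.005 0.055] rect [ 550. -524.] [ 94. 225.] 89.1
dark 271 [353. 224.] med [ 0.565 -0.071  0.033] z [-0.002  0.037] rect [568. -74.] [20. 96.] 7.9
dark 263 [
[... 1531 characters left out ...]
.] [342. 150.] 2.8
dark 2449 [497.  45.] med [0.559 1.468 0.032] z [-0.008  0.037] rect [ 551. 1523.] [300. 248.] 0.3
dark 1938 [ 38. 392.] med [ 0.531 -0.498  0.02 ] z [0.011 0.05 ] rect [ 532. -500.] [185.  44.] 0.1
dark 599 [229. 264.] med [ 0.572 -0.034  0.025] z [-0.001  0.036] rect [562. -30.] [161.  63.] 80.3
dark 554 [211. 237.] med [ 0.475 -0.004  0.025] z [-0.002  0.036] rect [463.  -6.] [160.  66.] 82.5
dark 415 [326. 212.] med [0.638 0.262 0.001] z [-0.003  0.057] rect [611. 281.] [105. 147.] 85.2
dark 227 [238. 241.] med [0.528 0.036 0.02 ] z [0.003 0.035] rect [537.  24.] [80. 43.] 53.3
dark 216 [219. 216.] med [0.429 0.057 0.02 ] z [0.003 0.034] rect [438.  48.] [81. 43.] 53.7
```

View pics/topz.png

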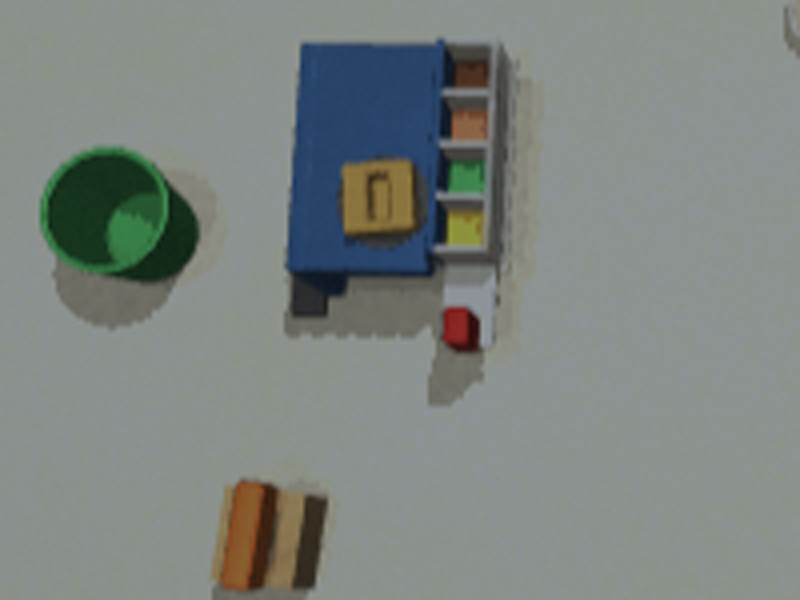

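View pics/scenez.png

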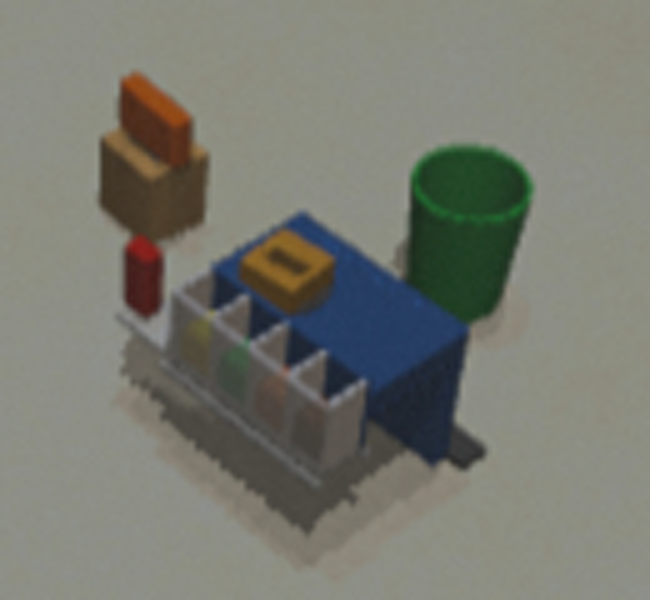

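```bash
python3 - <<'E'
from plant import robot, imaging
from h import *
r=np.radians
for nm,p in [("key",[.434,.377,.06]),("keyup",[.434,.377,.2]),("knob",[.597,.294,.25]),("knobin",[.597,.294,.162]),("tab",[.527,.258,.073]),("tabo",[.46,.262,.073]),("pan1",[.56,-.07,.01]),("place",[.42,-.33,.01])]:
    for yaw in range(-180,180,30):
        q=robot.solve_ik(p,down(r(yaw)))
        print(nm,yaw,None if q is None else np.round(q,2))
E
```

```text
key -180 [ 0.    0.87 -1.19  1.87  0.93  1.09  1.57]
key -150 [ 0.    0.87 -1.19  1.87  0.93  1.09  2.1 ]
key -120 [-1.3   0.61  0.64  1.96 -0.53  0.75 -2.44]
key -90 [-0.27  0.63 -0.74  1.89  0.57  0.84 -2.87]
key -60 [-0.24  0.65 -0.78  1.89  0.6   0.86 -2.38]
key -30 [-0.3   0.62 -0.69  1.89  0.53  0.82 -1.8 ]
key 0 [-0.23  0.65 -0.79  1.89  0.61  0.86 -1.33]
key 30 [-0.05  0.8  -1.09  1.87  0.84  1.02 -0.99]
key 60 [-0.08  0.77 -1.04  1.88  0.81  0.99 -0.44]
key 90 [-0.08  0.77 -1.04  1.88  0.81  0.99  0.09]
key 120 [-0.11  0.74 -0.99  1.88  0.77  0.96  0.64]
key 150 [ 0.    0.87 -1.19  1.87  0.93  1.09  1.05]
keyup -180 [ 0.02  0.61 -1.18  1.77  0.61  1.19  1.8 ]
keyup -150 [ 0.02  0.61 -1.18  1.77  0.61  1.19  2.32]
keyup -120 [-1.47  0.44  0.86  1.86 -0.39  1.01 -2.54]
keyup -90 [ 0.02  0.61 -1.17  1.77  0.6   1.18 -2.91]
keyup -60 [-0.02  0.57 -1.1   1.77  0.56  1.15 -2.34]
keyup -30 [-0.15  0.48 -0.88  1.78  0.41  1.08 -1.7 ]
keyup 0 [-0.11  0.5  -0.95  1.78  0.45  1.1  -1.21]
keyup 30 [-0.1   0.51 -0.97  1.78  0.47  1.11 -0.7 ]
keyup 60 [-0.08  0.52 -0.99  1.78  0.48  1.11 
[... 3295 characters left out ...]
]
pan1 150 [ 0.84  0.97 -1.2   1.91  1.06  1.08  1.8 ]
place -180 [ 0.29  0.58  0.33  2.06 -0.34  0.56 -2.28]
place -150 [ 0.37  0.56  0.22  2.05 -0.23  0.55 -1.86]
place -120 [ 0.46  0.55  0.12  2.05 -0.12  0.55 -1.44]
place -90 [ 0.53  0.55  0.02  2.04 -0.02  0.55 -1.  ]
place -60 [ 0.6   0.55 -0.06  2.04  0.06  0.55 -0.56]
place -30 [ 0.67  0.56 -0.15  2.03  0.15  0.56 -0.11]
place 0 [ 0.74  0.56 -0.24  2.03  0.23  0.58  0.34]
place 30 [ 0.81  0.57 -0.33  2.02  0.32  0.6   0.79]
place 60 [ 0.88  0.59 -0.42  2.02  0.4   0.62  1.24]
place 90 [ 0.96  0.61 -0.53  2.01  0.5   0.65  1.68]
place 120 [ 1.41  0.93 -1.2   1.99  1.05  1.04  1.79]
place 150 [ 0.21  0.6   0.44  2.06 -0.45  0.57 -2.7 ]
```

```bash
cat >> h.py <<'E'
def snap(n,tag):
    from plant import imaging
    c=imaging.get_calibration(n); p,d=imaging.camera(n)
    np.savez(f"pics/{tag}.npz",p=p,d=d,**{k:np.array(v) for k,v in c.items()}); cv2.imwrite(f"pics/{tag}.png",p[:,:,::-1])
    return p,d,c
E
python3 - <<'E'
from plant import robot, imaging
from h import *
r=np.radians
robot.move_l([.32,-.55,.30])
robot.move_pose([.57,.29,.24],down(r(85)))
snap("wrist","w1")
robot.move_pose([.45,.36,.24],down(r(80)))
snap("wrist","w2")
print(robot.read_state()["clock"])
E
```

```text
4.725
```

View pics/w1.png

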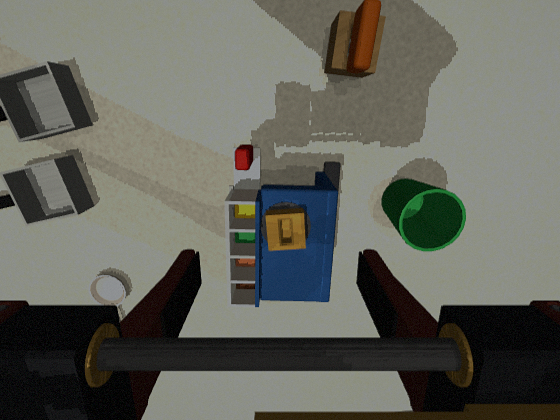

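View pics/w2.png

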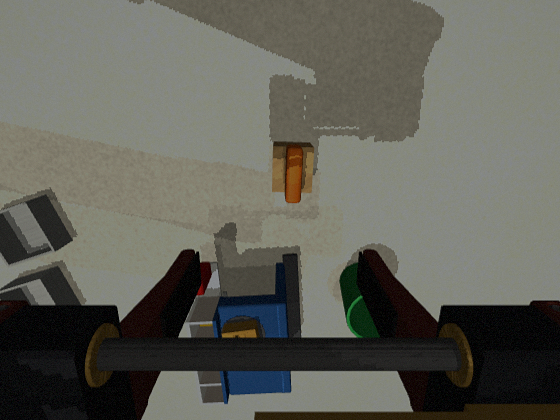

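```bash
cat > meas.py <<'E'
from h import *
def face(tag,hl,hh,smin,zt,tol=.005,k=1,vmin=60):
    p,d,c=load(f"pics/{tag}.npz"); W=cloud(p,d,c); H=hsv(p); h=H[...,0].astype(int)
    m=((h>=hl)&(h<=hh)) if hl<=hh else ((h>=hl)|(h<=hh))
    m=m&(H[...,1]>smin)&(H[...,2]>vmin)&(abs(W[...,2]-zt)<tol)
    nn,l,st,ce=cv2.connectedComponentsWithStats(m.astype(np.uint8))
    if nn<2: return None
    for i in (np.argsort(-st[1:,4])[:k]+1):
        vv,uu=np.where(l==i); P=ray(c,np.c_[uu,vv],zt)[:,:2]
        r=cv2.minAreaRect((P*1000).astype(np.float32))
        print(tag,st[i,4],np.round(ce[i]),"mean",np.round(P.mean(0)*1000,1),"rect",np.round(r[0],1),np.round(r[1],1),round(r[2],1))
if __name__=="__main__":
    for t in("w1","w2","top0","scene0"):
        print("key");face(t,3,22,130,.090)
        print("knob");face(t,10,30,100,.117,.006)
        print("tab");face(t,172,6,130,.106)
        print("blue");face(t,103,122,120,.100)
E
python3 meas.py
python3 - <<'E'
import cv2
a=cv2.imread('pics/w1.png');cv2.imwrite('pics/w1z.png',cv2.resize(a[130:310,200:360],None,fx=3.3,fy=3.3,interpolation=cv2.INTER_CUBIC))
a=cv2.imread('pics/w2.png');cv2.imwrite('pics/w2z.png',cv2.resize(a[130:220,250:340],None,fx=6,fy=6,interpolation=cv2.INTER_CUBIC))
E
```

```text
key
w1 1197 [367.  34.] mean [432.  377.7] rect [432.8 377.5] [15.3 54. ] 78.7
knob
w1 1110 [285. 231.] mean [597.2 292.9] rect [597.5 292.9] [36.1 36.4] 88.9
tab
w1 283 [242. 159.] mean [527.3 258.6] rect [527.4 258.7] [12.9 18.3] 84.9
blue
w1 5879 [301. 250.] mean [627.2 306.8] rect [623.6 302.8] [ 73.7 123.5] 83.7
key
w2 842 [294. 175.] mean [430.9 378.1] rect [431.2 378.1] [15.4 55. ] 77.8
knob
w2 185 [241. 333.] mean [583.4 295.5] rect [582.2 293.7] [36.2  8.9] 80.0
tab
w2 52 [201. 290.] mean [531.2 262.3] rect [530.  263.6] [ 5.9 15.6] 59.7
blue
w2 1369 [258. 382.] mean [667.3 297.1] rect [667.2 297.4] [73.9 34.8] 82.9
key
top0 198 [150. 304.] mean [431.3 376.6] rect [431.7 376.1] [16.4 52.1] 77.9
knob
top0 249 [184. 219.] mean [595.7 292.1] rect [596.1 291.9] [36.  36.3] 89.6
tab
top0 55 [204. 251.] mean [526.6 257.8] rect [526.1 258. ] [10.4 19. ] 86.2
blue
top0 1450 [179. 206.] mean [629.1 305.1] rect [623.1 302.3] [ 72.9 122.3] 83.8
key
scene0 63 [301. 140.] mean [437.5 375.4] rect [437.5 375.5] [15.2 56.5] 73.6
knob
scene0 137 [327. 172.] mean [600.3 292.1] rect [600.2 291.8] [39.6 39.7] 88.7
tab
scene0 28 [298. 170.] mean [529.6 257.1] rect [529.5 256.6] [13.5 21.1] 75.3
blue
scene0 508 [345. 183.] mean [648.8 307.2] rect [627.6 303.9] [ 71.9 123.3] 82.8
```

View pics/w1z.png

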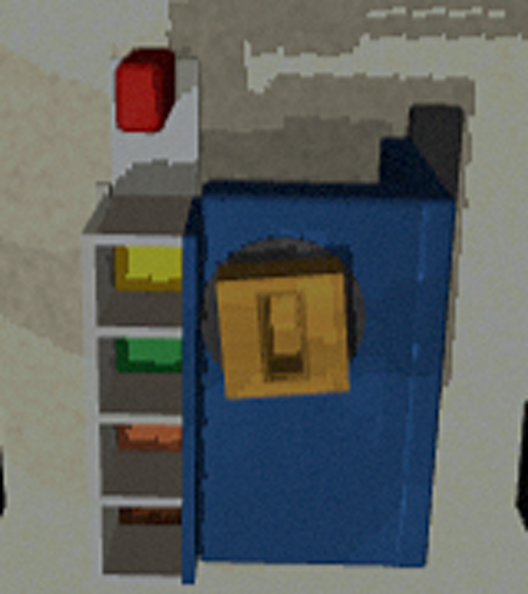

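View pics/w2z.png

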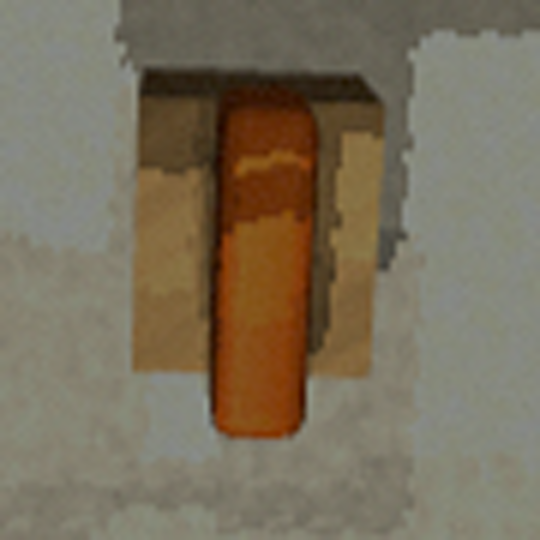

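The top face of the knob (w1 px 285,231) gives (0.597, 0.293), which agrees with the tab plus box yaw of −6.2° to within 0.5 mm. The slot is at about −1°. The key is at (0.4315, 0.378), yaw −12°. I'll pick it up now.

```bash
python3 - <<'E'
from plant import robot, imaging
from h import *
r=np.radians
K=[.4315,.3777]; q=down(r(78))
robot.move_l([*K,.16],q)
print(robot.move_l([*K,.062],q,vel=.08,max_force=8))
print(robot.read_state()["tcp_pos"])
robot.close(); s=robot.read_state(); print(s["width"],s["tcp_pos"],s["ft_force"])
robot.move_l([*K,.21],q,vel=.1)
s=robot.read_state(); print(s["width"],s["ft_force"],s["joints"],s["clock"])
snap("wrist","w3");snap("scene","s3");snap("top","t3")
E
python3 -c "
import cv2
a=cv2.imread('pics/s3.png');cv2.imwrite('pics/s3z.png',cv2.resize(a[60:220,230:400],None,fx=3.5,fy=3.5,interpolation=cv2.INTER_CUBIC))"
```

```text
False
[0.43178231 0.37803639 0.06255238]
0.015728573389207294 [0.43148911 0.37773961 0.06199695] [-0.11958905  0.45891267  0.51212831]
0.015688962823317994 [ 0.60966838  1.09599681 -1.22149836] [-0.09339724  0.49758171 -0.97709509  1.76973421  0.45437209  1.12127389
  0.14260531] 9.5417
```

View pics/w3.png

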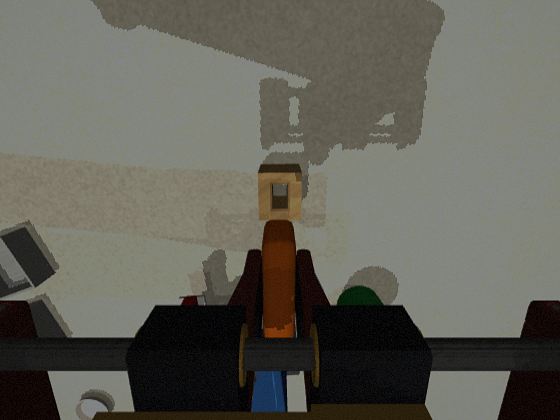

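View pics/s3z.png

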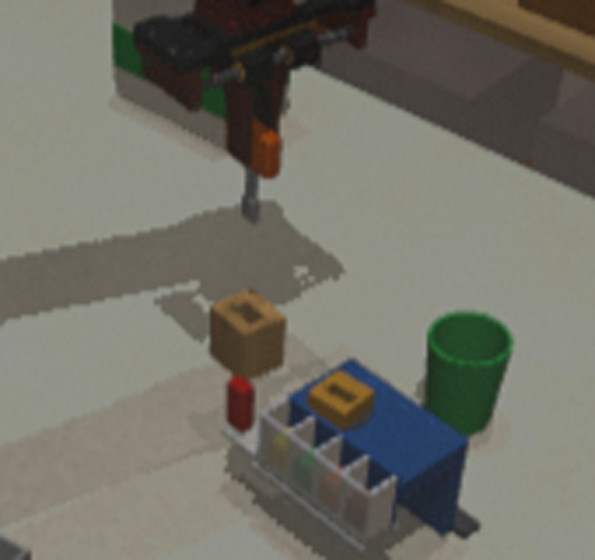

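```bash
python3 - <<'E'
from h import *
from meas import face
for t in("w3","t3"): face(t,8,28,60,.054,.006)
p,d,c=load("pics/w3.npz"); W=cloud(p,d,c)
print(W[225:340:15,279].round(4).tolist())
e=ray(c,[[279,221]],.238)[0]; print(e)
a=np.radians(-12); u=np.array([np.cos(a),np.sin(a)]); print((e[:2]-[.4315,.3777])@u)
# stand top corners
H=hsv(p); m=(abs(W[...,2]-.054)<.005); vv,uu=np.where(m&(uu_:=True) if 0 else m)
sel=(uu>240)&(uu<320)&(vv>150)&(vv<230); P=ray(c,np.c_[uu,vv][sel],.054)[:,:2]
r=cv2.minAreaRect((P*1000).astype(np.float32)); print(r)
p,d,c=load("pics/t3.npz"); W=cloud(p,d,c)
m=(abs(W[...,2]-.054)<.005); vv,uu=np.where(m); sel=(uu>140)&(uu<190)&(vv>280)&(vv<330);P=ray(c,np.c_[uu,vv][sel],.054)[:,:2];r=cv2.minAreaRect((P*1000).astype(np.float32)); print(r)
E
```

```text
w3 1666 [280. 195.] mean [430.9 378.2] rect [431.3 378.1] [44.1 50.6] 78.0
[[0.4044, 0.3831, 0.2159], [0.4047, 0.383, 0.235], [0.4109, 0.3817, 0.2377], [0.4181, 0.3802, 0.2383], [0.4255, 0.3786, 0.2387], [0.4344, 0.3767, 0.2372], [0.4421, 0.3751, 0.238], [0.4506, 0.3733, 0.2381]]
[0.39463056 0.3851754  0.238     ]
-0.037617978836988454
((431.2820129394531, 378.1032409667969), (44.12430191040039, 50.55349349975586), 77.98045349121094)
((0.0, 0.0), (0.0, 0.0), 0.0)
```

```bash
python3 - <<'E'
from plant import robot, imaging
from h import *
r=np.radians
N=[.5972,.2930]; q=down(r(88.9))
robot.move_l([*N,.225],q)
s=robot.read_state(); print(s["tcp_pos"],s["joints"],s["ft_force"])
print(robot.move_l([*N,.1655],q,vel=.03,max_force=8))
s=robot.read_state(); print(s["tcp_pos"],s["ft_force"],s["moment"],s["clock"])
for y in (140,165,178): 
    k=robot.solve_ik([*N,.165],down(r(y))); print(y,None if k is None else k.round(2))
E
```

```text
[0.59628257 0.29379376 0.22509864] [ 0.07207031  0.63510843 -0.95259376  1.53122888  0.5334139   1.25377663
  0.5958225 ] [-0.48317116 -1.00303604 -0.77682581]
False
[0.5972772  0.29308379 0.16569117] [ 0.3152002   0.1305399  -1.15258849] [ 0.05493547 -0.0923211   0.03408476] 13.2167
140 [ 0.15  0.78 -1.1   1.58  0.72  1.24  1.36]
165 [ 0.18  0.82 -1.19  1.58  0.79  1.29  1.75]
178 [ 0.2   0.85 -1.23  1.58  0.82  1.31  1.96]
```

```bash
python3 - <<'E'
from plant import robot, imaging
from h import *
r=np.radians
N=[.5972,.2930]
for y in np.arange(95,180,6):
    robot.move_l([*N,.1655],down(r(y)),vel=.03)
    s=robot.read_state(); print(y,s["moment"].round(3),s["ft_force"].round(1),s["joints"][6].round(2),round(s["clock"],1), s["tcp_pos"].round(4))
    if y>150 and abs(s["moment"][2])>.45: break
snap("top","t4");snap("wrist","w4")
E
```

```text
95 [ 0.057 -0.139 -0.006] [-0.6 -0.3 -1.3] 0.65 13.5 [0.5972 0.293  0.1655]
101 [ 0.082 -0.138  0.039] [-0.1 -0.8 -1.2] 0.74 13.7 [0.5972 0.293  0.1654]
107 [-0.069 -0.112 -0.004] [-0.2 -0.7  0.8] 0.84 14.0 [0.5973 0.2929 0.1656]
113 [-0.113 -0.157 -0.079] [-0.6  0.   1.1] 0.93 14.2 [0.5973 0.2928 0.1655]
119 [-0.26  -0.209 -0.002] [ 1.1 -0.8 -0.1] 1.02 14.5 [0.5973 0.2928 0.1655]
125 [-0.322 -0.216 -0.017] [ 0.6 -1.4 -0.3] 1.12 14.8 [0.5973 0.2928 0.1655]
131 [-0.467 -0.312 -0.026] [ 1.6 -0.9  0.2] 1.21 15.0 [0.5973 0.2927 0.1654]
137 [-0.543 -0.412 -0.02 ] [ 0.5 -1.2 -0.1] 1.31 15.3 [0.5974 0.2927 0.1654]
143 [-0.64  -0.441 -0.043] [ 1.5 -2.8 -0.3] 1.4 15.5 [0.5974 0.2926 0.1655]
149 [-0.798 -0.595 -0.021] [ 2.5 -3.4 -0.9] 1.49 15.8 [0.5974 0.2926 0.1654]
155 [-0.891 -0.752 -0.06 ] [ 1.9 -2.1 -1.2] 1.59 16.1 [0.5975 0.2927 0.1655]
161 [-0.95  -0.897  0.014] [ 3.4 -3.6  0. ] 1.68 16.3 [0.5975 0.2927 0.1655]
167 [-1.006 -1.024 -0.002] [ 3.9 -4.  -0.8] 1.78 16.6 [0.5976 0.2927 0.1654]
173 [-1.031 -1.124 -0.056] [ 3.7 -4.  -0.3] 1.87 16.8 [0.5976 0.2927 0.1655]
179 [-1.055 -1.261 -0.014] [ 3.5 -4.  -1.4] 1.97 17.1 [0.5977 0.2927 0.1655]
```

View pics/w4.png

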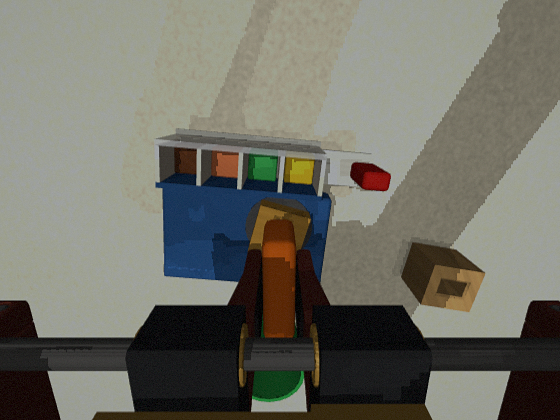

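```bash
python3 - <<'E'
from h import *
p,d,c=load("pics/w4.npz"); W=cloud(p,d,c)
H=hsv(p); m=(abs(W[...,2]-.117)<.005)&(H[...,1]>80); m[:, :235]=0; m[:, 330:]=0;m[:190]=0; m[262:]=0
vv,uu=np.where(m); P=ray(c,np.c_[uu,vv],.117)[:,:2]; print(len(P),cv2.minAreaRect((P*1000).astype(np.float32)))
cv2.imwrite('pics/w4z.png',cv2.resize(p[190:320,220:340,::-1],None,fx=4.6,fy=4.6,interpolation=cv2.INTER_CUBIC))
E
```

```text
1320 ((599.4848022460938, 283.4942932128906), (43.74584197998047, 57.74652862548828), 83.7303237915039)
```

View pics/w4z.png

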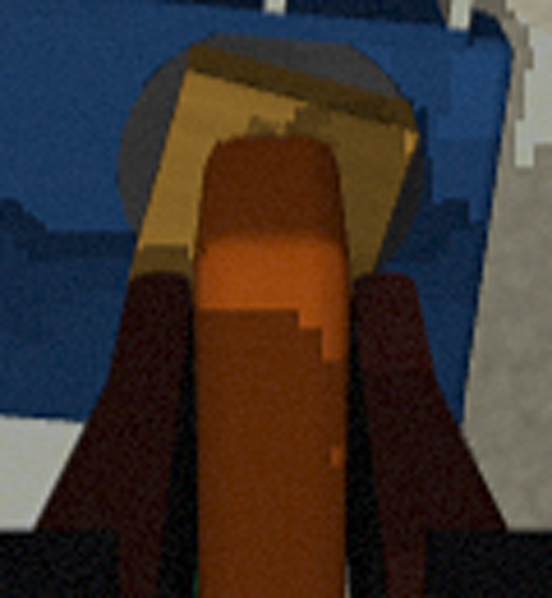

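```bash
python3 - <<'E'
from h import *
p,d,c=load("pics/w4.npz"); o=lambda u,v:(u/4.6+220,v/4.6+190)
# top-face edges: front (72..130 rows), left
L=ray(c,[o(188,72),o(412,130),o(188,72),o(135,245)],.117)[:,:2]
print(L); 
for a,b in((0,1),(2,3)): e=L[b]-L[a]; print(np.degrees(np.arctan2(e[1],e[0])),np.linalg.norm(e)*1000)
E
```

```text
[[0.60899058 0.27117396]
 [0.57564052 0.28117373]
 [0.60899058 0.27117396]
 [0.61837802 0.29886232]]
163.30902645756504 34.81697551756636
71.2713295468911 29.23644026198868
```

```bash
python3 - <<'E'
from plant import robot, imaging
from h import *
r=np.radians
N=[.5972,.2930]
for y in (182,184):
    robot.move_l([*N,.1655],down(r(y)),vel=.03); robot.hold(.1)
    s=robot.read_state(); print(y,s["moment"].round(3),s["ft_force"].round(1))
for y in (178,170):
    robot.move_l([*N,.1655],down(r(y)),vel=.03)
s=robot.read_state(); print(y,s["moment"].round(3),s["ft_force"].round(1))
print(robot.move_l([*N,.23],vel=.06,max_force=12)); s=robot.read_state(); print(s["tcp_pos"],s["ft_force"],s["width"])
S=[.4313,.3781]
robot.move_l([*S,.21],down(r(78)))
s=robot.read_state(); print(s["tcp_pos"],s["joints"].round(2),s["clock"])
snap("wrist","w5"); snap("scene","s5"); snap("top","t5")
E
python3 -c "
import cv2
a=cv2.imread('pics/s5.png');cv2.imwrite('pics/s5z.png',cv2.resize(a[60:220,230:400],None,fx=3.5,fy=3.5,interpolation=cv2.INTER_CUBIC))
a=cv2.imread('pics/t5.png');cv2.imwrite('pics/t5z.png',cv2.resize(a[170:320,90:290],None,fx=4,fy=4,interpolation=cv2.INTER_CUBIC))"
```

```text
182 [-0.986 -1.298 -0.086] [ 4.9 -3.9 -1.2]
184 [-0.932 -1.307 -0.16 ] [ 4.1 -3.6 -2.6]
170 [-0.065 -0.871 -0.006] [ 3.  -0.5 -2. ]
False
[0.59706853 0.29277142 0.22946466] [-0.88654956 -0.36295255 -0.92304464] 0.015655680294008604
[0.4316671  0.37783269 0.20992038] [-0.1   0.49 -0.96  1.77  0.45  1.12  0.15] 21.425
```

View pics/w5.png

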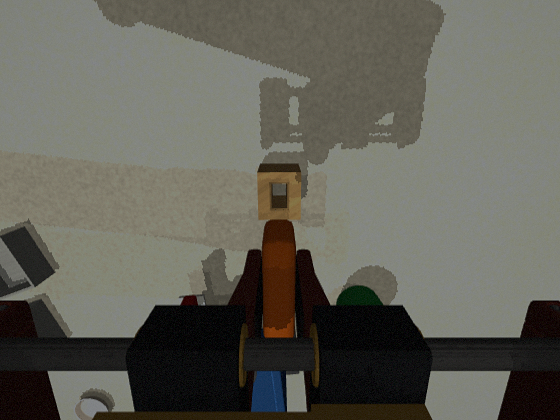

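View pics/s5z.png

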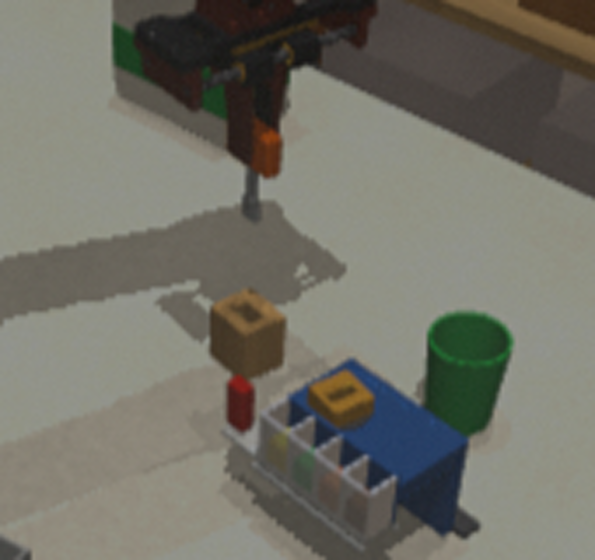

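View pics/t5z.png

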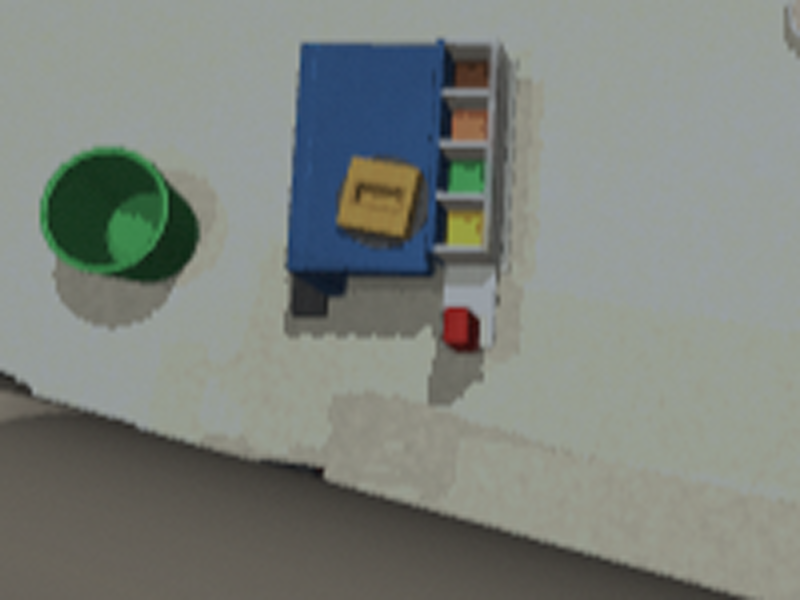

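The slot now lies across the box, near box y (t5z px 380,192), so the lock has turned to its stop. Next I hang the key back.

```bash
python3 - <<'E'
from plant import robot, imaging
from h import *
from meas import face
face("t5",10,30,100,.117,.006)
r=np.radians
S=[.4313,.3779]; q=down(r(78))
robot.move_l([*S,.15],q)
print(robot.move_l([*S,.0615],q,vel=.04,max_force=8)); s=robot.read_state(); print(s["tcp_pos"],s["ft_force"])
robot.release(); robot.hold(.2)
robot.move_l([*S,.24],q)
snap("wrist","w6");face("w6",3,22,130,.090);print(robot.read_state()["clock"])
# reposition to look at the pans
robot.move_pose([.50,.02,.30],down(0)); snap("wrist","w7"); snap("top","t7"); snap("scene","s7")
E
```

```text
t5 253 [184. 219.] mean [596.3 292.1] rect [596.1 292.2] [36.7 36.4] 73.9
False
[0.43133526 0.37791624 0.0619806 ] [-1.24731336 -2.12604682  4.31588173]
w6 809 [279. 196.] mean [430.2 377.9] rect [431.  378.1] [15.2 54.9] 77.6
27.2583
```

View pics/w6.png

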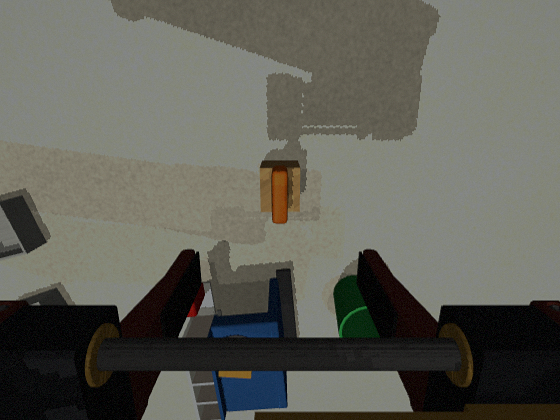

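View pics/w7.png

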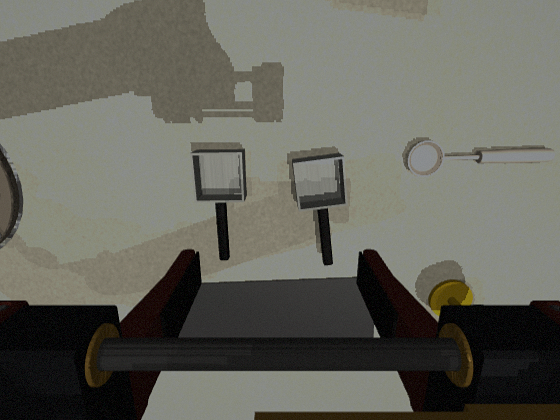

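View pics/t7.png

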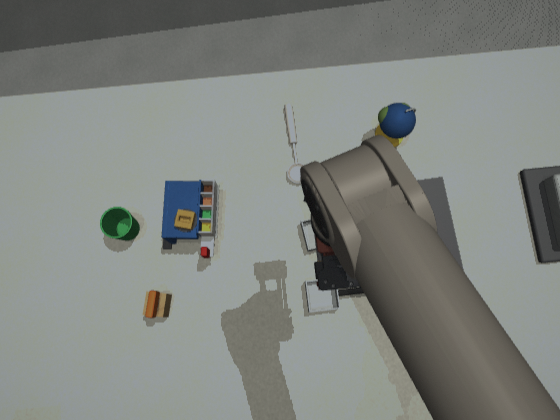

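The key is in the stand at (431,378), 0.3 mm from the stand's centre. The lock yaw reads 80° (1.40 rad). One pan was knocked aside. In w7 the pans are at px (219,175) and (320,180).

```bash
cat > pans.py <<'E'
from h import *
def pans(tag,roi=None):
    p,d,c=load(f"pics/{tag}.npz"); W=cloud(p,d,c); H=hsv(p); Z=W[...,2]
    # handle: very dark, height .028-.04 ; rim z ~ .036
    m=(H[...,2]<60)&(Z>.027)&(Z<.045)
    if roi: 
        k=np.zeros_like(m);k[roi[1]:roi[3],roi[0]:roi[2]]=1;m&=k
    nn,l,st,ce=cv2.connectedComponentsWithStats(cv2.morphologyEx(m.astype(np.uint8),cv2.MORPH_OPEN,np.ones((3,3))))
    out=[]
    for i in np.argsort(-st[1:,4])[:4]+1:
        if st[i,4]<60: continue
        vv,uu=np.where(l==i); P=(ray(c,np.c_[uu,vv],.034)[:,:2]*1000).astype(np.float32)
        (cx,cy),(w,h),a=cv2.minAreaRect(P)
        if min(w,h)>24 or max(w,h)<70: continue
        # direction along long axis; +y of pan pointing to the square: find end with rim points
        ang=np.radians(a if w>h else a+90); u=np.array([np.cos(ang),np.sin(ang)])
        near=(abs(Z-.036)<.012)
        best=None
        R=W[near][:,:2]*1000
        cnt=[((np.linalg.norm(R-(np.array([cx,cy])+s*u*79),axis=1))<50).sum() for s in(1,-1)]
        u=u*(1 if cnt[0]>cnt[1] else -1)
        cen=np.array([cx,cy])+u*79
        sel=R[np.linalg.norm(R-cen,axis=1)<55]; sel=sel[(sel-[cx,cy])@u>47]
        rr=cv2.minAreaRect(sel.astype(np.float32))
        print(tag,"handle",np.round(ce[i]),np.round([cx,cy],1),np.round([w,h],1),"yaw",round(np.degrees(np.arctan2(-u[0],u[1])),1),"cen",cen.round(1),"rim rect",np.round(rr[0],1),np.round(rr[1],1),round(rr[2],1))
if __name__=="__main__":
    import sys
    for t in sys.argv[1:]: pans(t)
E
python3 pans.py w7 top0
```

```text
w7 handle [222. 231.] [419.3 -61.7] [14.7 85.5] yaw 0.7 cen [418.3  17.3] rim rect [417.1  18.6] [68.4 66.1] 0.7
w7 handle [325. 236.] [566.2 -69.7] [14.2 86.6] yaw 7.7 cen [555.6   8.5] rim rect [555.8   9.9] [68.3 66.5] 7.9
top0 handle [347. 268.] [467.8 -45.4] [12.2 86.8] yaw 8.3 cen [456.4  32.8] rim rect [455.4  33.8] [68.  65.9] 8.3
top0 handle [353. 224.] [565.1 -70.4] [13.  85.8] yaw 7.8 cen [554.3   7.8] rim rect [554.7   9.1] [69.1 66.5] 8.0
top0 handle [554. 219.] [ 531.  -522.2] [ 10.1 108.1] yaw -90.2 cen [ 610.  -522.4] rim rect [ 616.2 -505.2] [45.4 71. ] 81.6
```

```bash
cat > g.py <<'E'
from h import *
r=np.radians
BY=-6.2; ORG=np.array([.6223,.2483]); 
bx=np.array([np.cos(r(BY)),np.sin(r(BY))]); by=np.array([-bx[1],bx[0]])
G=.095
def gp(cen,yaw): # grasp xy for pan centre
    return np.array(cen)+G*np.array([np.sin(r(yaw)),-np.cos(r(yaw))])
def box(x,y): return ORG+x*bx+y*by
E
python3 - <<'E'
from plant import robot, imaging
from g import *
p,d,c=load("pics/top0.npz"); print("spoon head",ray(c,[[297,174],[290,105]],.005)[:,:2].round(3))
C=[.5558,.0094]; yw=7.8
g=gp(C,yw); q=down(r(yw))
robot.move_l([*g,.12],q)
print(robot.move_l([*g,.0085],q,vel=.08,max_force=8))
robot.close(); s=robot.read_state(); print(s["width"],s["tcp_pos"],s["ft_force"])
robot.move_l([*g,.022],q,vel=.05); s=robot.read_state(); print(s["ft_force"],s["moment"])
i1=gp([.61,.10],0); robot.move_l([*i1,.022],down(0),vel=.12)
T=box(.042,0); pre=gp(box(.042,-.09),BY); robot.move_l([*pre,.022],down(r(BY)),vel=.12)
snap("wrist","w8"); snap("scene","s8"); s=robot.read_state();print(s["width"],s["clock"],T,pre,s["joints"].round(2))
E
python3 -c "
import cv2
a=cv2.imread('pics/s8.png');cv2.imwrite('pics/s8z.png',cv2.resize(a[90:290,170:430],None,fx=3,fy=3,interpolation=cv2.INTER_CUBIC))"
```

```text
spoon head [[0.701 0.041]
 [0.877 0.039]]
False
0.013424301831942903 [ 0.56866272 -0.08473616  0.00848045] [ 0.38295676 -0.02077051 -0.12841292]
[ 0.19986949 -0.20113764 -1.87034141] [-0.1047498  -0.11381961 -0.02125279]
0.014032430997128273 35.25 [0.66405434 0.24376403] [0.64407446 0.0598461 ] [ 0.19  0.73 -0.54  1.73  0.49  0.82 -0.68]
```

View pics/s8z.png

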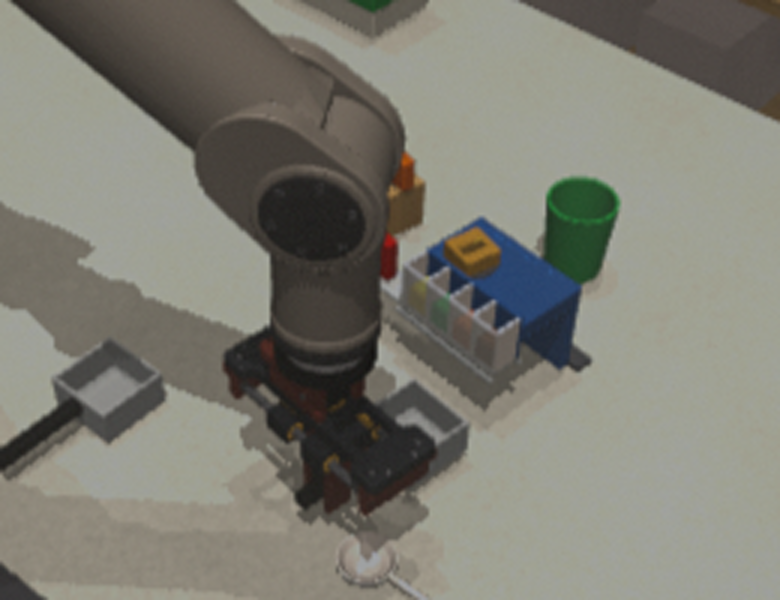

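View pics/w8.png

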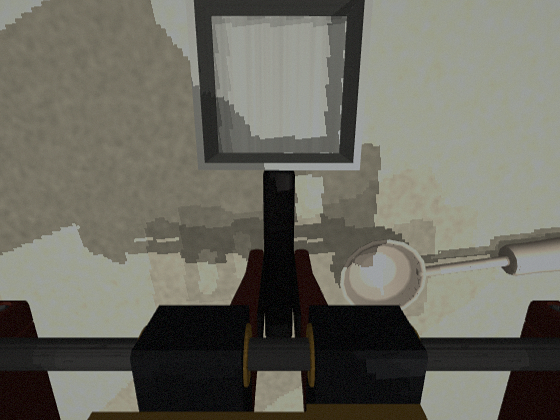

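```bash
python3 - <<'E'
from plant import robot, imaging
from g import *
q=down(r(BY)); g=gp(box(.042,0),BY)
print(robot.move_l([*g,.022],q,vel=.08,max_force=10))
print(robot.move_l([*g,.0090],q,vel=.04,max_force=8)); s=robot.read_state();print(s["tcp_pos"],s["ft_force"])
robot.release()
robot.move_l([*g,.20],q,vel=.2)
t=box(-.0955,0); qt=down(r(BY+90))
robot.move_pose([*(t-.0*bx),.22],qt)
snap("wrist","w9");snap("scene","s9");snap("top","t9"); s=robot.read_state();print(t,s["clock"],s["joints"].round(2))
E
python3 -c "
import cv2
a=cv2.imread('pics/s9.png');cv2.imwrite('pics/s9z.png',cv2.resize(a[90:290,170:430],None,fx=3,fy=3,interpolation=cv2.INTER_CUBIC))"
```

```text
False
False
[0.65360607 0.14925689 0.00866455] [ 0.34212229  0.93436007 -1.28865942]
[0.52735858 0.25861394] 40.5583 [ 0.19  0.54 -1.03  1.72  0.5   1.17  0.48]
```

View pics/s9z.png

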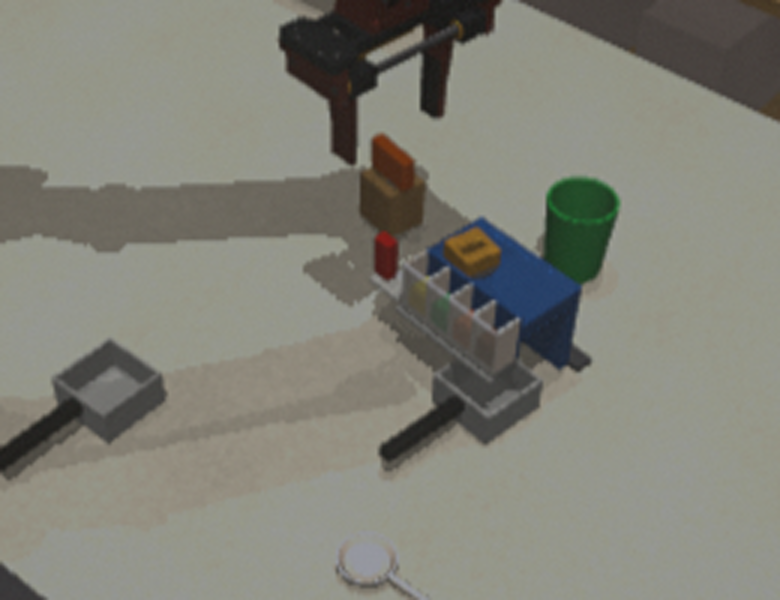

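View pics/w9.png

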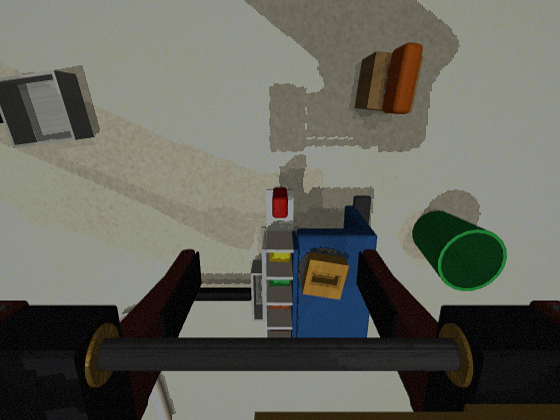

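```bash
python3 pans.py t9 s9; python3 - <<'E'
from g import *; print(box(.042,0)+0.079*-by, box(.042,0))
E
```

```text
t9 handle [246. 196.] [652.  163.7] [86.7 11.7] yaw -5.7 cen [659.8 242.3] rim rect [689.1 231.3] [78.3 34.9] 51.2
t9 handle [555. 221.] [ 524.1 -521.8] [98.7 10.1] yaw -89.6 cen [ 603.1 -521.2] rim rect [ 618.  -513.9] [53.5 76.2] 64.5
s9 handle [182. 234.] [423.1 -61.5] [16.8 88.7] yaw 2.6 cen [419.5  17.4] rim rect [418.2  19.2] [72.4 67.7] 1.8
s9 handle [311. 232.] [658.5 163.5] [90.3 16. ] yaw -3.8 cen [663.8 242.3] rim rect [663.3 244.9] [70.1 72.9] 84.9
[0.65552239 0.1652261 ] [0.66405434 0.24376403]
```

The pan is within about 3 mm of the spot below cell 0. Now I grip the tab and open to 32 mm.

```bash
python3 - <<'E'
from plant import robot, imaging
from g import *
t=box(-.0955,0); qt=down(r(BY+90))
print(robot.move_l([*t,.077],qt,vel=.1,max_force=8))
robot.close(); s=robot.read_state(); print(s["width"],s["tcp_pos"],s["ft_force"])
o=t-.032*bx
print(robot.move_l([*o,.077],qt,vel=.03,max_force=25)); robot.hold(.4)
s=robot.read_state(); print(((s["tcp_pos"][:2]-t)@bx),s["ft_force"])
snap("scene","s10");snap("top","t10");snap("wrist","w10")
print(robot.move_l([*(t+.001*bx),.077],qt,vel=.03,max_force=25)); robot.hold(.2)
s=robot.read_state(); print(((s["tcp_pos"][:2]-t)@bx),s["ft_force"],s["clock"])
E
python3 -c "
import cv2
a=cv2.imread('pics/s10.png');cv2.imwrite('pics/s10z.png',cv2.resize(a[120:290,270:430],None,fx=3.5,fy=3.5,interpolation=cv2.INTER_CUBIC))
a=cv2.imread('pics/t10.png');cv2.imwrite('pics/t10z.png',cv2.resize(a[160:300,150:290],None,fx=4,fy=4,interpolation=cv2.INTER_CUBIC))"
```

```text
False
0.013818386681694375 [0.52734225 0.25886471 0.07700336] [ 0.43551932  0.47901083 -0.28196268]
False
-0.03236502350701338 [-0.63921571  5.05604599 -3.60482241]
False
8.538394077118535e-05 [-3.46370401  4.63168609 -0.0464112 ] 46.4833
```

View pics/s10z.png

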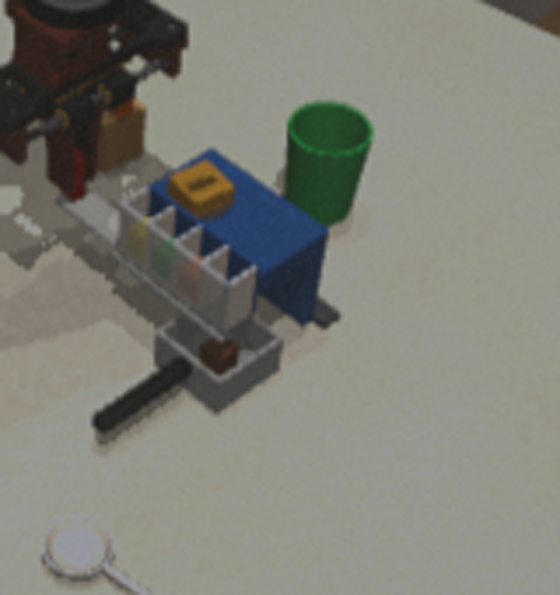

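View pics/t10z.png

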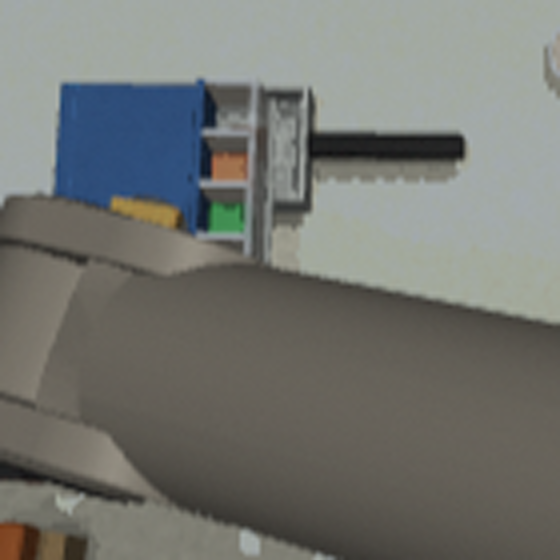

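The dark-wood cube is in the pan, only cell 0 is empty, and the gate is back at 0.1 mm. Now I move the filled pan to the mat.

```bash
cat >> g.py <<'E'
MY=2.75; MAT=np.array([.491,-.2315])
mx=np.array([np.cos(r(MY)),np.sin(r(MY))])
E
python3 - <<'E'
from plant import robot, imaging
from g import *
from meas import face
t=box(-.0955,0); qt=down(r(BY+90))
robot.release(); robot.move_l([*t,.22],qt,vel=.2); snap("wrist","w11"); face("w11",172,6,130,.106)
q=down(r(BY)); g=gp(box(.042,0),BY)
robot.move_pose([*g,.16],q)
print(robot.move_l([*g,.0085],q,vel=.1,max_force=8))
robot.close(); s=robot.read_state(); print(s["width"],s["ft_force"],s["clock"])
robot.move_l([*g,.018],q,vel=.05)
pre=gp(box(.042,-.11),BY); robot.move_l([*pre,.018],q,vel=.1)
snap("wrist","w12"); s=robot.read_state(); print(s["width"],s["ft_force"])
robot.move_l([*pre,.12],q,vel=.1)
qm=down(r(MY)); m=gp(MAT+.075*mx,MY)
robot.move_l([*m,.12],qm,vel=.15)
robot.move_l([*m,.03],qm,vel=.1)
print(robot.move_l([*m,.0105],qm,vel=.03,max_force=5)); s=robot.read_state(); print(s["tcp_pos"],s["ft_force"])
robot.release(); robot.hold(.2); robot.move_l([*m,.22],qm,vel=.2)
snap("wrist","w13"); print(robot.read_state()["clock"])
E
```

```text
w11 290 [280. 208.] mean [526.9 258.6] rect [527.1 258.9] [12.6 18.7] 83.8
False
0.013775143421241108 [ 0.6275297  -0.85771613 -0.9691083 ] 52.5
0.013667637425617541 [-0.12523152 -0.54105412 -1.52695978]
True
[ 0.57012046 -0.3230587   0.01039914] [-0.15790291 -0.30483976  4.93257899]
62.275
```

View pics/w12.png

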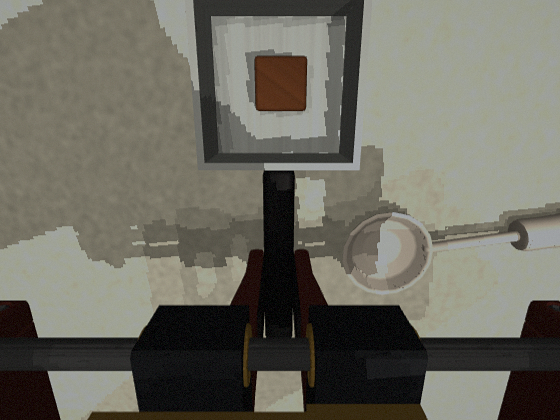

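View pics/w13.png

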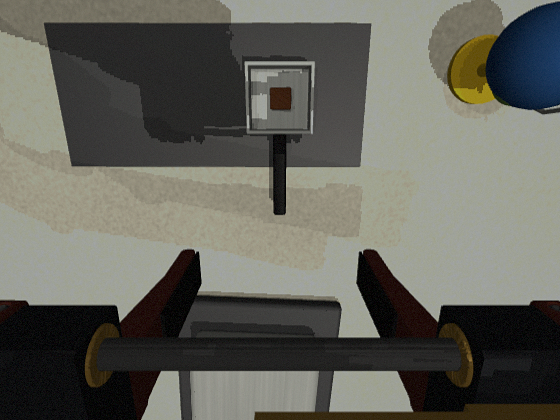

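Pan 1 sits on the mat with the wood cube in its middle (w13 px 280,98). Now a fresh look for the second pan.

```bash
python3 - <<'E'
from plant import robot, imaging
from g import *
from pans import pans
robot.move_pose([.45,-.06,.28],down(0)); snap("wrist","w14"); pans("w14")
E
```

```text
w14 handle [254. 176.] [418.8 -61.7] [14.1 87.6] yaw 0.8 cen [417.7  17.2] rim rect [416.7  18.6] [65.7 68.4] 90.0
```

View pics/w14.png

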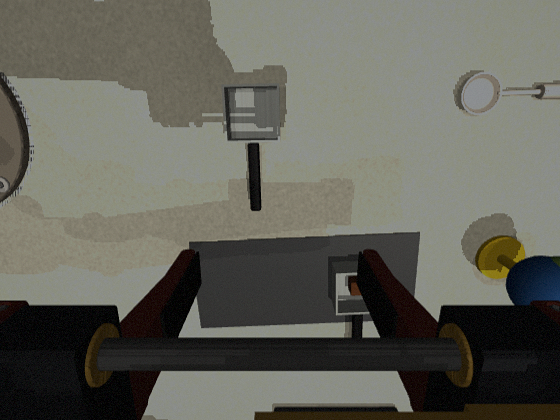

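```bash
python3 - <<'E'
from plant import robot, imaging
from g import *
C=[.4173,.0180]; yw=.7; g=gp(C,yw); q=down(r(yw))
for z in(.15,.0085,.022): print(robot.solve_ik([*g,z],q))
robot.move_l([*g,.12],q)
print(robot.move_l([*g,.0085],q,vel=.08,max_force=8))
robot.close(); s=robot.read_state(); print(s["width"],s["tcp_pos"],s["ft_force"])
robot.move_l([*g,.022],q,vel=.05)
i1=gp([.52,.06],0); robot.move_l([*i1,.022],down(0),vel=.12)
pre=gp(box(.014,-.09),BY); robot.move_l([*pre,.022],down(r(BY)),vel=.12)
snap("wrist","w15");s=robot.read_state(); print(s["width"])
q=down(r(BY)); g=gp(box(.014,0),BY)
print(robot.move_l([*g,.022],q,vel=.08,max_force=10))
print(robot.move_l([*g,.0090],q,vel=.04,max_force=8)); s=robot.read_state();print(s["tcp_pos"],s["ft_force"])
robot.release()
robot.move_l([*g,.20],q,vel=.2)
t=box(-.0955,0); qt=down(r(BY+90))
robot.move_pose([*t,.22],qt)
from pans import pans; from meas import face
snap("wrist","w16");snap("scene","s16");snap("top","t16"); face("w16",172,6,130,.106); pans("s16"); pans("t16"); print(box(.014,0)); s=robot.read_state();print(s["clock"])
E
python3 -c "
import cv2
a=cv2.imread('pics/s16.png');cv2.imwrite('pics/s16z.png',cv2.resize(a[90:290,170:430],None,fx=3,fy=3,interpolation=cv2.INTER_CUBIC))"
```

```text
[ 0.72221979  0.24303073 -0.76357036  2.1567567   0.22942108  0.8208694
 -0.17209402]
[ 0.50959575  0.49795523 -0.56005466  2.25691808  0.53990511  0.51621376
 -0.46217574]
[ 0.53766268  0.47378939 -0.59168423  2.25083734  0.51112161  0.54714604
 -0.4357213 ]
False
0.014033873186253237 [ 0.41844954 -0.07695787  0.00847709] [ 0.75237851 -0.40547164 -0.41468364]
0.013783624610222391
False
False
[0.62579195 0.15225078 0.0086901 ] [ 0.23207077  0.34260055 -1.09572911]
w16 300 [280. 207.] mean [527.  258.9] rect [527.  259.1] [12.6 18.7] 83.6
s16 handle [134. 334.] [ 571.5 -306.3] [19.1 88. ] yaw 2.6 cen [ 567.9 -227.4] rim rect [ 565.8 -225.6] [71.3 67.4] 2.3
s16 handle [303. 225.] [631.1 166.5] [90.8 17. ] yaw -3.2 cen [635.6 245.4] rim rect [636.6 245.7] [64.4 72.2] 86.3
t16 handle [552. 210.] [ 548.8 -522.4] [148.   10.9] yaw -89.6 cen [ 627.8 -521.8] rim rect [ 629.6 -512.3] [57.2 53.4] 65.4
t16 handle [457. 213.] [ 566.9 -308.9] [14.5 86.1] yaw 2.5 cen [ 563.4 -230. ] rim rect [ 563.8 -227.9] [69.4 67.9] 2.8
[0.63621811 0.24678801]
75.5083
```

View pics/s16z.png

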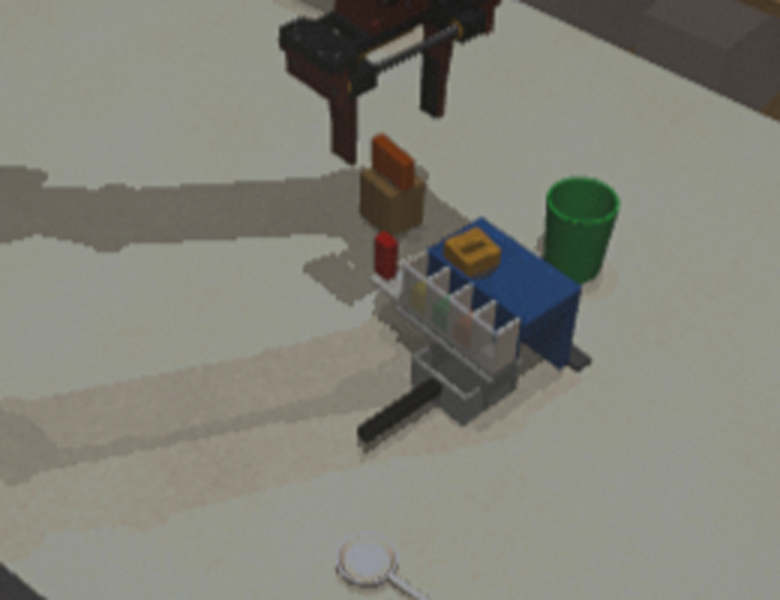

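Pan 2 is under cell 1 (scene centre within 1–2 mm). I'll open to 60 mm.

```bash
python3 - <<'E'
from plant import robot, imaging
from g import *
t=box(-.0955,0); qt=down(r(BY+90))
print(robot.move_l([*t,.077],qt,vel=.1,max_force=8))
robot.close(); s=robot.read_state(); print(s["width"])
o=t-.060*bx
print(robot.move_l([*o,.077],qt,vel=.04,max_force=25)); robot.hold(.4)
s=robot.read_state(); print(((s["tcp_pos"][:2]-t)@bx),s["ft_force"],s["width"])
snap("scene","s17");snap("top","t17")
E
python3 -c "
import cv2
a=cv2.imread('pics/s17.png');cv2.imwrite('pics/s17z.png',cv2.resize(a[120:290,270:430],None,fx=3.5,fy=3.5,interpolation=cv2.INTER_CUBIC))
a=cv2.imread('pics/t17.png');cv2.imwrite('pics/t17z.png',cv2.resize(a[160:300,150:290],None,fx=4,fy=4,interpolation=cv2.INTER_CUBIC))"
```

```text
False
0.013747354626817358
False
-0.06087693623531561 [-0.15580646  5.7890398  -3.85000169] 0.014182657957970829
```

View pics/s17z.png

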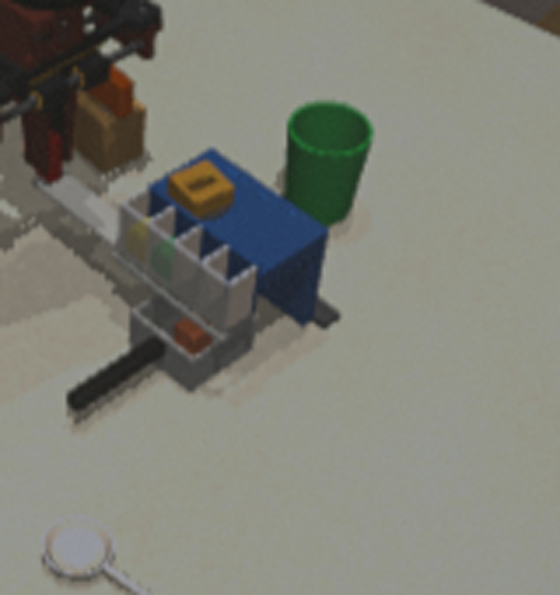

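View pics/t17z.png

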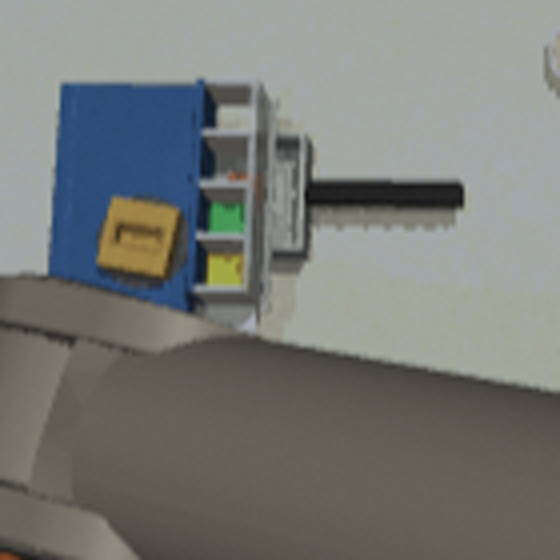

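The copper cube fell into the pan (s17z px 192,335), and green and yellow are still in the box. Shutting the gate and moving pan 2 to the mat.

```bash
python3 - <<'E'
from plant import robot, imaging
from g import *
from meas import face
t=box(-.0955,0); qt=down(r(BY+90))
print(robot.move_l([*(t+.001*bx),.077],qt,vel=.04,max_force=25)); robot.hold(.3)
s=robot.read_state(); print(((s["tcp_pos"][:2]-t)@bx),s["ft_force"])
robot.release(); robot.move_l([*t,.22],qt,vel=.2); snap("wrist","w18"); face("w18",172,6,130,.106)
q=down(r(BY)); g=gp(box(.014,0),BY)
robot.move_pose([*g,.16],q)
print(robot.move_l([*g,.0085],q,vel=.1,max_force=8))
robot.close(); s=robot.read_state(); print(s["width"],s["ft_force"],s["clock"])
robot.move_l([*g,.018],q,vel=.05)
pre=gp(box(.014,-.11),BY); robot.move_l([*pre,.018],q,vel=.1)
snap("wrist","w19"); s=robot.read_state(); print(s["width"],s["ft_force"])
robot.move_l([*pre,.12],q,vel=.1)
qm=down(r(MY)); m=gp(MAT-.07*mx,MY)
robot.move_l([*m,.12],qm,vel=.15)
robot.move_l([*m,.03],qm,vel=.1)
print(robot.move_l([*m,.0105],qm,vel=.03,max_force=5)); s=robot.read_state(); print(s["tcp_pos"],s["ft_force"])
robot.release(); robot.hold(.2); robot.move_l([*m,.24],qm,vel=.2)
snap("wrist","w20")
robot.move_pose([.38,-.5,.30],down(r(-60))); robot.hold(.3)
snap("scene","s20");snap("top","t20"); print(robot.read_state()["clock"])
from pans import pans; pans("w20");pans("t20");pans("s20")
face("t20",3,22,130,.090); face("t20",172,6,130,.106); face("t20",10,30,100,.117,.006)
E
```

```text
False
6.652474402605935e-05 [-4.29582753  3.89499694  0.35466584]
w18 287 [280. 208.] mean [527.  258.6] rect [527.1 258.9] [12.6 18.7] 83.8
False
0.014165740149176004 [-0.27749077 -0.62214144 -0.56939635] 88.375
0.013545134188545171 [-0.15661396 -0.09518514 -1.62807014]
True
[ 0.42535277 -0.32994498  0.0104266 ] [-0.04522432 -1.04757607  5.20383675]
99.7333
w20 handle [404. 170.] [ 567.6 -308.2] [16.9 88.3] yaw 2.6 cen [ 564.1 -229.3] rim rect [ 564.8 -227.6] [69.5 66.4] 3.0
w20 handle [279. 169.] [ 424.  -313.9] [13.8 88.2] yaw 2.4 cen [ 420.6 -235. ] rim rect [ 420.3 -233.9] [68.  65.1] 2.7
w20 handle [340. 327.] [ 517.4 -522. ] [96.4 17.6] yaw 93.8 cen [ 438.6 -527.2] rim rect [ 469.4 -533.6] [16.2  1.1] 86.0
t20 handle [552. 211.] [ 548.8 -521.9] [ 10.4 148. ] yaw -90.5 cen [ 627.8 -522.6] rim rect [ 620.3 -518.5] [48.3 70.2] 1.5
t20 handle [471. 277.] [ 422.7 -315.4] [13.9 85.9] yaw 2.9 cen [ 418.6 -236.5] rim rect [ 418.8 -234.2] [67.8 68.4] 2.8
t20 handle [457. 213.] [ 566.9 -308.9] [14.5 86.1] yaw 2.5 cen [ 563.4 -230. ] rim rect [ 563.5 -227.9] [68.9 68.8] 3.2
s20 handle [133. 335.] [ 572.  -305.8] [19.3 89. ] yaw 4.3 cen [ 566.1 -227. ] rim rect [ 566.2 -225.1] [72.1 67.5] 3.8
s20 handle [ 93. 297.] [ 427.2 -313.3] [20.6 87.9] yaw 3.2 cen [ 422.8 -234.4] rim rect [ 421.8 -233.1] [71.9 66.8] 2.9
t20 205 [151. 304.] mean [431.1 376. ] rect [431.  375.7] [16.8 53.1] 77.9
t20 53 [204. 251.] mean [526.4 257.9] rect [526.1 258. ] [10.4 19. ] 86.2
t20 249 [184. 219.] mean [596.2 292.3] rect [596.1 292.3] [36.6 36.6] 73.6
```

View pics/w20.png

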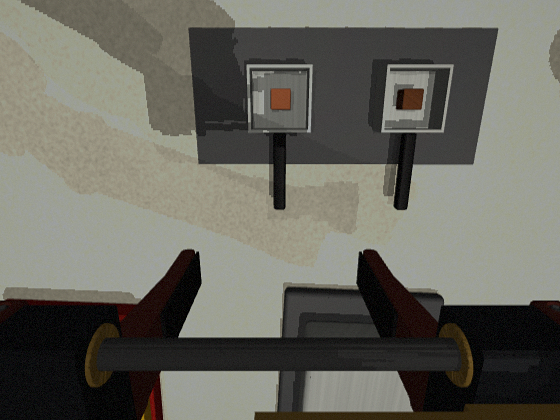

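View pics/t20.png

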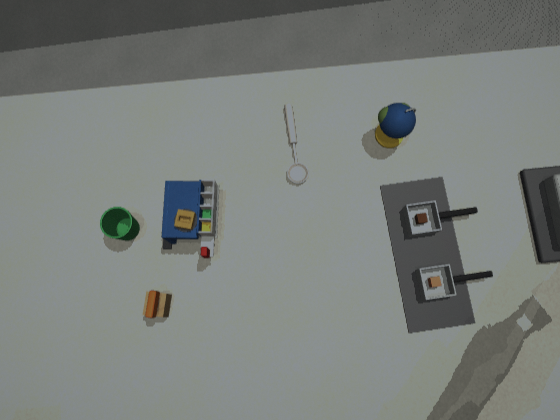

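View pics/s20.png

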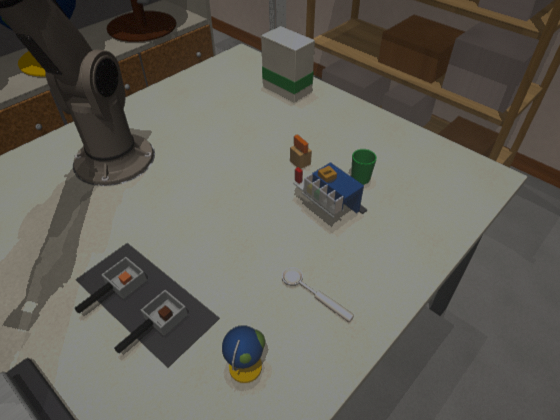

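All checks pass: each pan on the mat holds one cube (top px 421,218 and 435,283). Green and yellow are in the box, the gate is shut, the key is in its stand, and the bystanders haven't moved. Handing in.

```bash
python3 -c "
from plant import order; print(order.sign_off())"
```

```text
the job is handed in; nothing more can be done
None
```

The job is done and handed in at about 100 s of the 210 s. No verdict was reported. There were two pans at this start, and each got one cube.

**What I did:**
- **Lock:** I turned it to its stop with the key and hung the key back in the stand.
- **First pan:** with the gate opened to 32 mm over it, it took the dark-wood cube.
- **Second pan:** with the gate opened to 61 mm over it, it took the copper cube. This pan had been knocked aside earlier, so I measured its position again before picking it up.
- **Each time:** I pushed the gate shut before moving the pan away, then set the pan flat on the mat.

**Last checks:**
- **Pans:** they stand at about x = +74 and −71 mm on the mat and within 5 mm of its centreline, with one cube in each.
- **Box:** green and yellow are still in it. The tab is within about 1 mm of its shut position.
- **Lock:** it reads about 1.4 rad.
- **Key:** it is within 1 mm of the stand's centre in the wrist view. The top view put it about 2.4 mm off, which is about that camera's accuracy.
- **Bystanders:** globe, spoon and cup look unmoved in both overview pictures.

No check failed. The cameras disagreed by 2 to 4 mm, with the scene camera reading a few mm more in x than the top view. That is well inside the tolerances.

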